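# Regrip the coffee-urn pump stem in the slanted cradle and stand it in the heater base

## Robot

A 6-joint arm with a two-finger parallel gripper is mounted at the origin on the work surface. World frame = base frame: x ahead of the robot, y to its left, z up, the work surface at z = 0. Lengths are in m, angles in rad, forces in N, time in s.
With the tool pointing down it reaches from about 0.35 to 0.975 m from the base axis. Payload 4.9 kg.
Tool frame: the origin (TCP) lies midway between the tips of the shut fingers; the grasp point (between the pads) lies 19 mm behind it; z points along the fingers, y is the direction in which the jaws open and shut (so a half turn about z gives the same grasp; the last joint's range is limited). The gripper opens to 85 mm and grips with 20 to 120 N. Pads are 22 mm wide; open, the fingers measure 114 mm over their backs; the gripper's body (76 mm by 85 mm) begins 54 mm behind the grasp point. The pads swing forward as they close: fully open they stand 13 mm farther back than shut.
Start: joints at [-1.274, 0.053, 1.613, -0, 1.476, -0.119], TCP at [0.252, -0.572, 0.231] pointing down, gripper open.
Joint ranges: [-3.01, 3.01], [-1.01, 2.22], [0.06, 2.58], [-1.02, 4.17], [0.09, 2.62], [-3.14, 3.14]. Speed limits (rad/s): [2.57, 2.57, 3.14, 3.14, 3.14, 3.14].

## Interface

Orientations are given as a unit quaternion [w, x, y, z].
In Python, from plant import manip gives the robot as it stands. The module is installed in compiled form; this text tells all that it offers.
- The arm moves only by the tool move_arm, never from a script. Its argument "rows" is a list of rows, each an object of numbers: "tx", "ty", "tz": the shift along the tool's x, y, z in m; "ax", "ay", "az": the turn, a rotation vector about the tool's x, y, z in degrees; "jaw": the closure in counts, from 0 (fully open) to 255 (shut). In form: [{"tx": .., "ty": .., "tz": .., "ax": .., "ay": .., "az": .., "jaw": ..}, ...]. A call has 1 to 12 rows; each row shifts and turns the pose as measured when the row begins, along the tool's axes as they then stand; what a row does not reach is not made up. A row lasts 1/10 s, in which the tool goes at most 50 mm and 8.59 degrees, less where a joint would pass 70% of its speed; a pose out of reach is approached as far as the arm can. A call with a gripper value outside its range is refused whole. The fingers move at their own pace and stop on an object; the grip force is fixed at half the most. Time passes only in rows, so rows that do not move let the fingers close. It gives the time, the measured TCP pose, the force and the opening at its end, in the units of the state.
- manip.state(): the state, without advancing time (a new reading comes with each control period).
- manip.grab_frame(name): name is "side" or "top"; returns a dict with "color" (480x640x3 uint8, red, green, blue), "intrinsics" (3x3 intrinsics, pixels), "R" (3x3) and "t" (3): a world point X has camera coordinates R X + t. Camera axes: x right, y down, z forward; pixel columns grow to the right and rows downward; lengths in m; the calibration is good to about 2 mm. A picture is of the moment at which its call begins. There is no depth.
- manip.job_done(): hands the job in, once; it reports no verdict.
The state is a dict: "time": time; "joint_pos": joint angles; "joint_vel": joint speeds; "joint_efforts": joint torques, N m; "tool_pos": TCP position; "tool_rot": TCP orientation; "contact_force": force on the tool from outside, world axes, zero at the start; "ft_torque": the same for the moment, N m; "gripper_width": opening from 0.0 (shut) to 1.0 (fully open).
Only numpy, scipy, OpenCV 4.12 (cv2) and the standard library are available. Lean on these libraries where they do the work, as an engineer would, in place of code of your own. Each camera call takes 0.05 s, during which the arm holds its last target.

## Task

Lay the pump stem that is lying on the bench in the slanted cradle, foot at the low end against the stop, and let go of it there; then grip it afresh so that you can stand it upright on its foot in the round well on top of the urn's heater base. Set it down rather than dropping it: let go only once its foot rests on the floor of the well. Leave the urn lid and the small pot where they are.

Things in the scene. Friction and masses are not known exactly. Their poses are not given: they have to be found in the camera images.
- stem_mid (a point): Loose pump stem, plain steel, 200 mm long, ~160 g: 16 mm tube, flat round foot (56 mm dia., 6 mm thick) at one end, small collar (22 mm dia., 10 mm long) at the top end. Point: on its axis, 100 mm from the foot's underside; z axis from foot to top, its turn about z is arbitrary. Starts lying on foot rim and collar, sloping 5 deg down to the top end, any heading. Grip the bare tube 20 to 188 mm from the underside.
- stem_foot (a point): Centre of the flat underside of the stem's foot, on the stem's axis, 100 mm from stem_mid. A hub 28 mm in diameter joins foot and tube up to 18 mm from the underside. The centre of mass is about 50 mm from the underside.
- cradle_seat (a point): Where stem_foot lies when the stem rests in the slanted cradle; 36 mm above the bench. z axis: the stem's axis then, foot to top, rising at 45 deg; x axis: square to it, down into the bed; y across. In this frame a stop plate at z = 0 takes the foot's underside and a 90-degree V at z = 76 to 90 mm, open to -x, its mouth 54 mm wide, carries the tube. Friction may hold the stem short of the stop.
- cradle: Fixed slanted cradle, grey painted steel, base plate 190 x 100 mm; origin under the plate's centre, x level towards the high end, z up; seat at (-50, 0, 36) mm. In the seat's frame: flat bed at x = 28 mm (80 mm wide, z to 92 mm) under the foot's rim; cheeks at y = +-34 mm beside the foot (z to 20 mm, x above -6 mm). Above z = 92 mm the stem's upper 108 mm stand free.
- heater_base: Fixed round heater base of an urn: low steel drum 150 mm in diameter, flat top 36 mm above the bench, two black side handles at y = +-82 mm (at most 28 mm high); origin at the centre of its underside, z up.
- well (a point): Centre of the floor of the round well in the middle of the heater base's top, 36 mm above the bench. A thin rim (76 mm outside, 68 mm inside diameter, 10 mm high) surrounds it, so the 56 mm foot has 6 mm of play all round.
- urn_lid: Bystander: loose domed steel lid 150 mm in diameter with a black knob, 78 mm high; origin at the centre of its underside.
- small_pot: Bystander: loose small aluminium pot, 90 mm in diameter, 70 mm high, with two wire handles; origin at the centre of its underside.
Mind the look-alikes: they are no part of the job. Several things look just like the part that bears stem_mid: the one meant starts nearest to the robot's base.

How it is judged:
By the outcome, as a careful person would: the job done as asked, in the order asked, and still so for the second after the job is handed in, with the robot touching nothing.
It also fails if it takes over 61 s, if anything falls off the work surface, if the arm or the gripper's body presses on something with over 40 N, if the wrist force passes 120 N, or if a joint passes its speed limit or range.

## Working session

There is one attempt and no reset: what is moved stays moved. The work goes in short steps, Python scripts to look and compute and a tool call to move; the robot and the scene stay as the last step left them, time stands still between calls to the robot, and variables do not carry over. Pictures are saved under pics/ and viewed, and the job is handed in when it is done.

Besides the shell and the picture viewer there is one more tool, called after "Request:" by a JSON object that holds its "fn" and its "kwargs". move_arm: Moves the arm, as the interface text tells. Its arguments: {"type":"object","properties":{"rows":{"type":"array"}},"required":["rows"]}

```bash
mkdir -p pics; python3 - <<'E'
from plant import manip
import cv2, pickle
s=manip.state(); print(s)
for n in("side","top"):
    f=manip.grab_frame(n); pickle.dump(f,open(n+"0.pkl","wb"))
    cv2.imwrite(f"pics/{n}0.png",f["color"][:,:,::-1]); print(n,f["intrinsics"],f["R"],f["t"],-f["R"].T@f["t"])
E
```

```text
{'time': 0.0, 'joint_pos': array([-1.27395397e+00,  5.33500624e-02,  1.61429210e+00,  2.44650005e-05,
        1.47594588e+00, -1.19014261e-01]), 'joint_vel': array([-0.00105233,  0.00138955,  0.00025575,  0.00087336,  0.00118172,
        0.00066747]), 'joint_efforts': array([-5.16145592e-04, -3.93677616e+01, -3.70179427e+01, -1.20151499e-04,
        7.04472026e-03,  8.56288693e-06]), 'tool_pos': array([ 0.25230343, -0.57114833,  0.23006834]), 'tool_rot': array([-9.94836082e-04,  9.78460435e-01,  2.06432026e-01, -7.64640955e-05]), 'contact_force': array([-0.11949453,  0.10229942,  0.54577549]), 'ft_torque': array([ 0.03797923, -0.04289061,  0.01645724]), 'gripper_width': 0.9972281820402075}
side [[536.25721238   0.         313.00213391]
 [  0.         536.25721238 242.28439138]
 [  0.           0.           1.        ]] [[-0.92358118 -0.38297834 -0.01803884]
 [-0.21480485  0.55584318 -0.80305494]
 [ 0.31757942 -0.7378116  -0.5956319 ]] [0.58019583 0.17799435 1.42082103] [0.12286848 1.17156373 0.99969163]
top [[495.35591309   0.         319.41696858]
 [  0.         495.35591309 240.77945108]
 [  0.           0.           1.        ]] [[ 0.02268756 -0.99970145  0.00907086]
 [-0.98931156 -0.02375717 -0.14386883]
 [ 0.14404137 -0.00570988 -0.98955519]] [-0.00736341  0.59129527  1.06385583] [0.43190305 0.01276078 1.13787981]
```

View pics/side0.png

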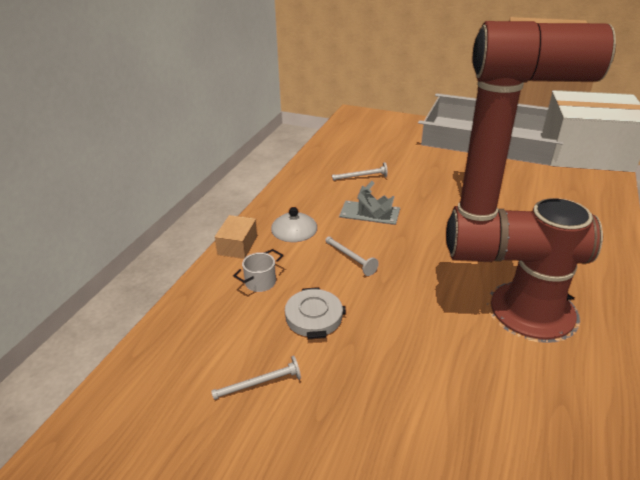

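View pics/top0.png

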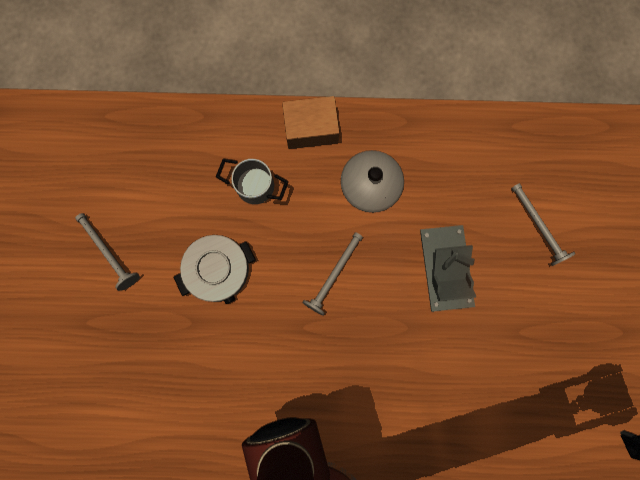

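Stem candidates in the top view are left (108,252), middle (335,272) and right (543,226). The robot base is at the bottom, around (320,480). I'll enlarge crops of the middle stem, cradle and base, and compute distances.

```bash
cat > h.py <<'E'
import numpy as np, pickle, cv2
from scipy.spatial.transform import Rotation as Ro
F={n:pickle.load(open(n+"0.pkl","rb")) for n in("side","top")}
def ray(n,u,v):
    f=F[n];d=f["R"].T@np.linalg.solve(f["intrinsics"],[u,v,1.]);return -f["R"].T@f["t"],d
def atz(n,u,v,z):
    c,d=ray(n,u,v);return c+d*(z-c[2])/d[2]
def proj(n,X):
    f=F[n];p=f["R"]@np.asarray(X,float)+f["t"];p=f["intrinsics"]@p;return p[:2]/p[2]
def tri(a,b):
    (c1,d1),(c2,d2)=ray("side",*a),ray("top",*b)
    d1=d1/np.linalg.norm(d1);d2=d2/np.linalg.norm(d2)
    s=np.linalg.lstsq(np.c_[d1,-d2],c2-c1,rcond=None)[0]
    p,q=c1+s[0]*d1,c2+s[1]*d2;return (p+q)/2,np.linalg.norm(p-q)
def crop(n,img,x,y,w,h,k,name):
    c=cv2.resize(img[y:y+h,x:x+w,::-1],None,fx=k,fy=k,interpolation=cv2.INTER_CUBIC)
    cv2.imwrite("pics/"+name,c)
def quat(q): return Ro.from_quat([q[1],q[2],q[3],q[0]])
E
python3 - <<'E'
from h import *
for p in((108,252),(335,272),(543,226)):
    X=atz("top",*p,.02);print(X,np.hypot(X[0],X[1]))
t=F["top"]["color"];s=F["side"]["color"]
crop("top",t,290,220,90,100,6,"t_stem.png")
crop("top",t,410,215,80,100,6,"t_cr.png")
crop("top",t,170,225,95,85,7,"t_base.png")
crop("side",s,310,225,80,60,10,"s_stem.png")
crop("side",s,330,175,80,55,10,"s_cr.png")
crop("side",s,275,280,80,65,9,"s_base.png")
E
```

```text
[0.55746474 0.48430576 0.02      ] 0.7384571740134647
[ 0.52417226 -0.03052403  0.02      ] 0.5250602535399426
[ 0.64131139 -0.50703203  0.02      ] 0.8175339659140182
```

View pics/t_stem.png

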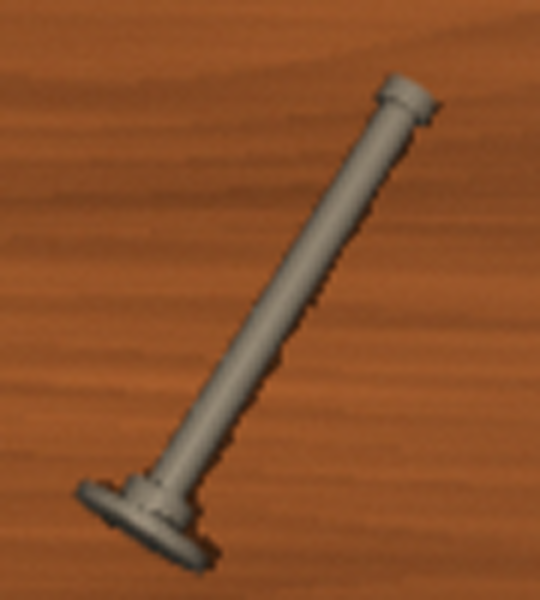

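View pics/t_cr.png

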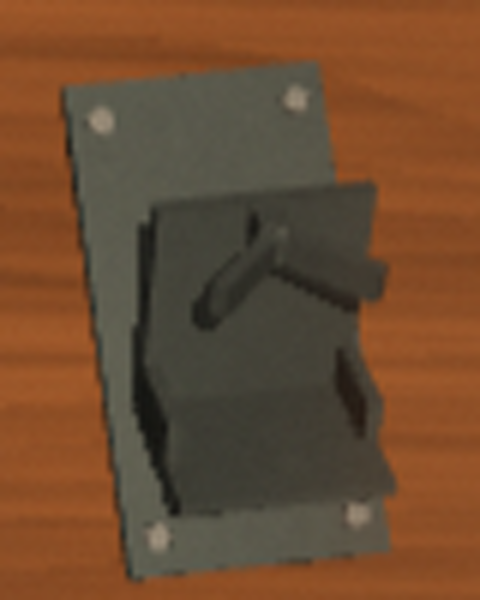

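View pics/t_base.png

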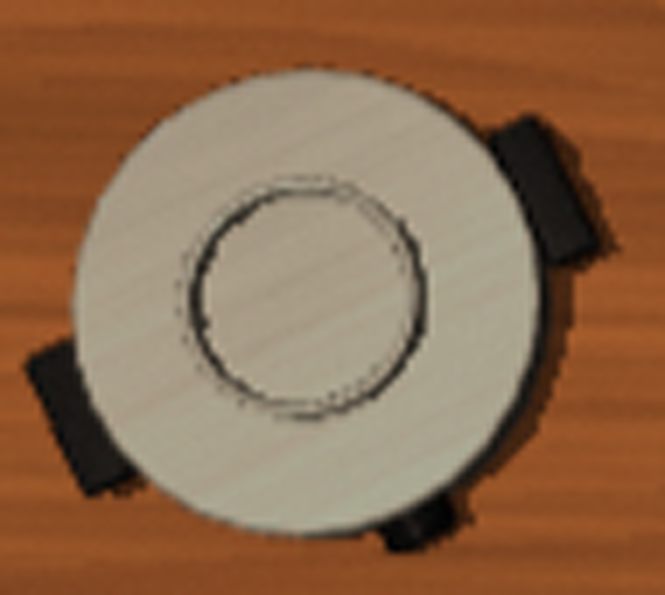

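View pics/s_stem.png

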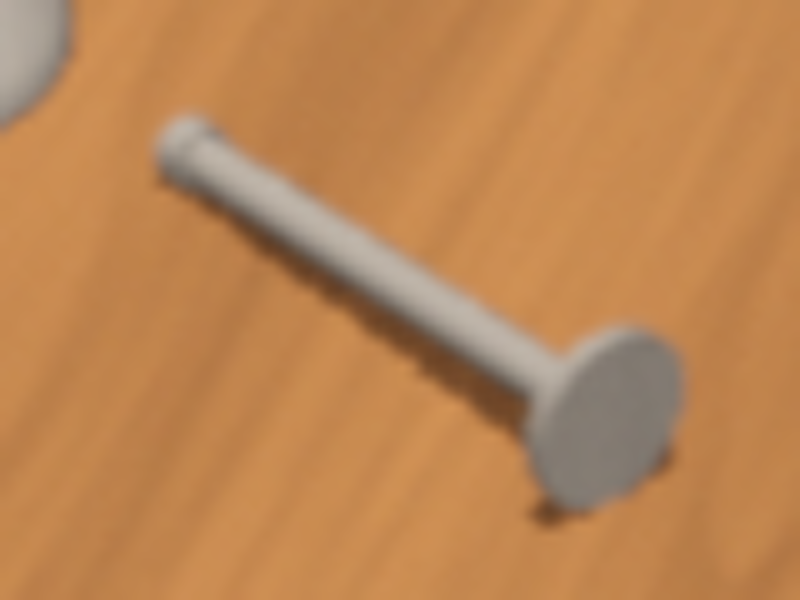

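View pics/s_cr.png

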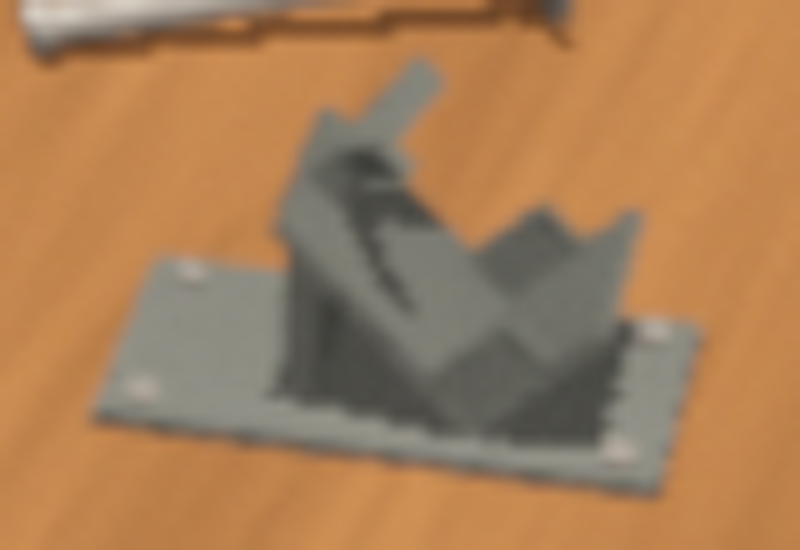

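View pics/s_base.png

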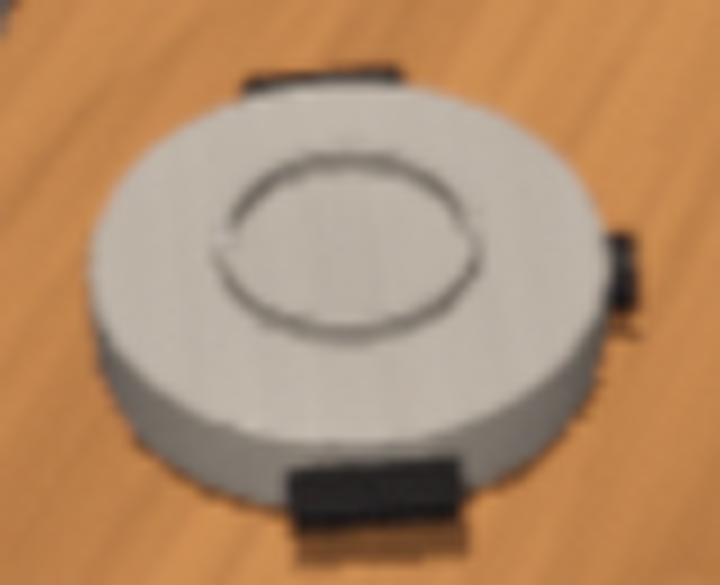

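```bash
cat >> h.py <<'E'
from scipy.optimize import least_squares
def reproj_fit(model,p0,obs):
    # obs list of (cam,(u,v),key)
    def r(p):
        m=model(p); return np.concatenate([proj(n,m[k])-np.array(uv) for n,uv,k in obs])
    s=least_squares(r,p0,loss="soft_l1"); return s.x,r(s.x).reshape(-1,2)
def C(x,y,k): return lambda u,v:(x+u/k,y+v/k)
E
cat > fit.py <<'E'
from h import *
# stem : p = x,y (at foot), heading ; axis slope -4.87deg
sl=np.arcsin(17/200)
def stem(p):
    a=np.array([np.cos(p[2])*np.cos(sl),np.sin(p[2])*np.cos(sl),-np.sin(sl)])
    f=np.array([p[0],p[1],28*np.cos(sl)/1e3]); y=np.array([-np.sin(p[2]),np.cos(p[2]),0])
    up=np.cross(a,y)
    return dict(f=f,top=f+.2*a,l=f+.003*a+.028*y,r=f+.003*a-.028*y,a=a)
T=C(290,220,6);S=C(310,225,10)
obs=[("top",T(80,488),"l"),("top",T(205,568),"r"),("side",S(612,418),"f"),("side",S(185,148),"top"),("top",T(412,92),"top")]
p,r=reproj_fit(stem,[.47,.0,-.5],obs)
print("stem",p,np.degrees(p[2]),"\n",r.round(1)); print(stem(p)["top"])
# cradle
def cr(p):
    c,s=np.cos(p[2]),np.sin(p[2])
    w=lambda x,y,z:np.array([p[0]+c*x-s*y,p[1]+s*x+c*y,z])
    t=p[3]
    return dict(hl=w(.095,.05,t),hr=w(.095,-.05,t),ll=w(-.095,.05,t),lr=w(-.095,-.05,t),seat=w(-.05,0,.036),
      b=w(-.05-.0205+.0+.0,0,0))
T=C(410,215,6);S=C(330,175,10)
obs=[("top",T(65,88),"hl"),("top",T(320,63),"hr"),("top",T(388,550),"lr"),("top",T(130,578),"ll"),
 ("side",S(158,255),"hr"),("side",S(95,410),"hl"),("side",S(655,488),"ll"),("side",S(702,325),"lr")]
p,r=reproj_fit(cr,[.55,-.25,0,.006],obs)
print("cradle",p,np.degrees(p[2]),"\n",r.round(1),cr(p)["seat"]);
T=C(170,225,7);S=C(275,280,9)
print("base top", atz("top",*T(307,302),.036), atz("side",*S(349,263),.036))
print("well rim", atz("top",*T(306,299),.046), atz("side",*S(349,246),.046))
E
python3 fit.py
```

```text
stem [ 0.43973971  0.0172935  -0.53449533] -30.62432669868812 
 [[-0.4 -0. ]
 [ 0.2  0.1]
 [ 0.3  0.3]
 [-0.2 -0.4]
 [ 0.1 -0.2]]
[ 0.61122202 -0.08421915  0.01089867]
cradle [ 0.54117297 -0.29013694  0.12171062  0.00377717] 6.97350500275757 
 [[-0.  -0.3]
 [-0.  -0.2]
 [ 0.4  0.5]
 [-0.1  0.2]
 [-0.2 -0. ]
 [-0.5  0. ]
 [ 0.4  0.1]
 [ 0.   0.2]] [ 0.49154285 -0.29620746  0.036     ]
base top [0.52512756 0.23989068 0.036     ] [0.52367681 0.2451454  0.036     ]
well rim [0.52522085 0.2381943  0.046     ] [0.52217771 0.24832272 0.046     ]
```

```bash
cat >> h.py <<'E'
def plan(pos,R):
    from plant import manip
    s=manip.state(); Rc=quat(s["tool_rot"]).as_matrix(); p=s["tool_pos"]
    print("t",round(s["time"],2),"pos",p.round(4),"F",s["contact_force"].round(1),"w",round(s["gripper_width"],3),"q",s["joint_pos"].round(2))
    print(" shift(tool,mm)",(Rc.T@(pos-p)*1e3).round(1)," turn(deg)",np.degrees(Ro.from_matrix(Rc.T@R).as_rotvec()).round(2), " |after turn shift|",(R.T@(pos-p)*1e3).round(1))
def toolR(y,z):
    y=np.array(y)/np.linalg.norm(y);z=np.array(z)/np.linalg.norm(z);return np.c_[np.cross(y,z),y,z]
HB=np.radians(-30.62); FB=np.array([.4397,.0173,.0279]); sl=np.arcsin(.085)
def hv(h): return np.array([np.cos(h),np.sin(h),0])
def axisR(h,el,tilt,sgn=1):
    """stem axis heading h elevation el; tool z = stem-perp down rotated 'tilt' toward foot(-)/top(+)"""
    a=hv(h)*np.cos(el)+np.array([0,0,np.sin(el)])
    d=hv(h)*np.sin(el)-np.array([0,0,np.cos(el)])
    z=np.cos(tilt)*d+np.sin(tilt)*a
    y=sgn*np.array([-np.sin(h),np.cos(h),0]); return a,toolR(y,z)
HC=np.radians(6.97); SEAT=np.array([.4915,-.2962,.036])
E
python3 - <<'E'
from h import *
from plant import manip
print(quat(manip.state()["tool_rot"]).as_matrix().round(2))
for sg in(1,-1):
    a,R=axisR(HB,-sl,0,sg); g=FB+.052*a; print(g); plan(g+.0185*R[:,2]+np.array([0,0,.1]),R)
T=C(170,225,7);S=C(275,280,9)
print(tri(S(350,263),T(307,302)),tri(S(349,246),T(306,299)))
E
```

```text
[[ 0.91  0.4  -0.  ]
 [ 0.4  -0.91  0.  ]
 [ 0.   -0.   -1.  ]]
[ 0.48428739 -0.00908992  0.02348   ]
t 0.1 pos [ 0.2523 -0.5712  0.2302] F [ 0.5 -0.3  0.4] w 0.998 q [-1.27  0.05  1.61  0.    1.48 -0.12]
 shift(tool,mm) [ 438.3 -421.6  126. ]  turn(deg) [   5.3     2.63 -125.47]  |after turn shift| [ 77.3 601.9 132.2]
[ 0.48428739 -0.00908992  0.02348   ]
t 0.1 pos [ 0.2523 -0.5712  0.2302] F [ 0.5 -0.3  0.4] w 0.998 q [-1.27  0.05  1.61  0.    1.48 -0.12]
 shift(tool,mm) [ 438.3 -421.6  126. ]  turn(deg) [ 2.21 -4.47 54.41]  |after turn shift| [ -77.3 -601.9  132.2]
(array([0.52538611, 0.2407727 , 0.03154323]), np.float64(0.00024573779935909687)) (array([0.52588248, 0.23995678, 0.03734666]), np.float64(0.0001615644933520319))
```

Middle stem chosen: it is 0.525 m from the base, against 0.738 and 0.818. The crop shows its foot at (314,307) and its collar at (358,236). Moving above it now.

Request:
{"fn": "move_arm", "kwargs": {"rows": [{"tx": 0.0365, "ty": -0.035}, {"tx": 0.0365, "ty": -0.035}, {"tx": 0.0365, "ty": -0.035}, {"tx": 0.0365, "ty": -0.035}, {"tx": 0.0365, "ty": -0.035}, {"tx": 0.0365, "ty": -0.035}, {"tx": 0.0365, "ty": -0.035}, {"tx": 0.0365, "ty": -0.035}, {"tx": 0.0365, "ty": -0.035}, {"tx": 0.0365, "ty": -0.035}, {"tx": 0.0365, "ty": -0.035}, {"tx": 0.0365, "ty": -0.035}]}}

```text
schema error: expected keys tx, ty, tz, ax, ay, az, jaw
```

```bash
cat > b.py <<'E'
from h import *
import sys
a,R=axisR(HB,-sl,0,-1); g=FB+.052*a; plan(g+.0185*R[:,2]+np.array([0,0,float(sys.argv[1])]),R)
E
python3 b.py .1
```

```text
t 0.1 pos [ 0.2523 -0.5712  0.2302] F [ 0.5 -0.3  0.4] w 0.998 q [-1.27  0.05  1.61  0.    1.48 -0.12]
 shift(tool,mm) [ 438.3 -421.6  126. ]  turn(deg) [ 2.21 -4.47 54.41]  |after turn shift| [ -77.3 -601.9  132.2]
```

Request:
{"fn": "move_arm", "kwargs": {"rows": [{"tx": 0.0365, "ty": -0.035, "tz": 0, "ax": 0, "ay": 0, "az": 0, "jaw": 0}, {"tx": 0.0365, "ty": -0.035, "tz": 0, "ax": 0, "ay": 0, "az": 0, "jaw": 0}, {"tx": 0.0365, "ty": -0.035, "tz": 0, "ax": 0, "ay": 0, "az": 0, "jaw": 0}, {"tx": 0.0365, "ty": -0.035, "tz": 0, "ax": 0, "ay": 0, "az": 0, "jaw": 0}, {"tx": 0.0365, "ty": -0.035, "tz": 0, "ax": 0, "ay": 0, "az": 0, "jaw": 0}, {"tx": 0.0365, "ty": -0.035, "tz": 0, "ax": 0, "ay": 0, "az": 0, "jaw": 0}, {"tx": 0.0365, "ty": -0.035, "tz": 0, "ax": 0, "ay": 0, "az": 0, "jaw": 0}, {"tx": 0.0365, "ty": -0.035, "tz": 0, "ax": 0, "ay": 0, "az": 0, "jaw": 0}, {"tx": 0.0365, "ty": -0.035, "tz": 0, "ax": 0, "ay": 0, "az": 0, "jaw": 0}, {"tx": 0.0365, "ty": -0.035, "tz": 0, "ax": 0, "ay": 0, "az": 0, "jaw": 0}, {"tx": 0.0365, "ty": -0.035, "tz": 0, "ax": 0, "ay": 0, "az": 0, "jaw": 0}, {"tx": 0.0365, "ty": -0.035, "tz": 0, "ax": 0, "ay": 0, "az": 0, "jaw": 0}]}}

```text
time: 1.3
tool_pos: [0.4785, -0.016, 0.2258]
tool_rot: [-0.004, 0.98, 0.2, -0.001]
contact_force: [0.9, 0.6, 0.7]
gripper_width: 1.0
```

```bash
python3 b.py .1
```

```text
t 1.3 pos [ 0.4785 -0.016   0.2258] F [0.9 0.6 0.7] w 1.0 q [-0.19 -0.3   1.95  0.01  1.5   0.97]
 shift(tool,mm) [  7.1  -4.4 120.8]  turn(deg) [ 1.83 -4.3  53.69]  |after turn shift| [ 10.2  -8.9 120.3]
```

Request:
{"fn": "move_arm", "kwargs": {"rows": [{"tx": 0.001, "ty": -0.0006, "tz": 0, "ax": 0.26, "ay": -0.61, "az": 7.67, "jaw": 0}, {"tx": 0.001, "ty": -0.0006, "tz": 0, "ax": 0.26, "ay": -0.61, "az": 7.67, "jaw": 0}, {"tx": 0.001, "ty": -0.0006, "tz": 0, "ax": 0.26, "ay": -0.61, "az": 7.67, "jaw": 0}, {"tx": 0.001, "ty": -0.0006, "tz": 0, "ax": 0.26, "ay": -0.61, "az": 7.67, "jaw": 0}, {"tx": 0.001, "ty": -0.0006, "tz": 0, "ax": 0.26, "ay": -0.61, "az": 7.67, "jaw": 0}, {"tx": 0.001, "ty": -0.0006, "tz": 0, "ax": 0.26, "ay": -0.61, "az": 7.67, "jaw": 0}, {"tx": 0.001, "ty": -0.0006, "tz": 0, "ax": 0.26, "ay": -0.61, "az": 7.67, "jaw": 0}, {"tx": 0.001, "ty": -0.0006, "tz": 0.04, "ax": 0, "ay": 0, "az": 0, "jaw": 0}, {"tx": 0.001, "ty": -0.0006, "tz": 0.04, "ax": 0, "ay": 0, "az": 0, "jaw": 0}, {"tx": 0, "ty": 0, "tz": 0.02, "ax": 0, "ay": 0, "az": 0, "jaw": 0}]}}

```text
time: 2.3
tool_pos: [0.4816, 0.0013, 0.1228]
tool_rot: [-0.012, 0.96, -0.276, -0.041]
contact_force: [-0.2, 0.1, -0.1]
gripper_width: 1.0
```

```bash
python3 b.py .03; python3 b.py 0
```

```text
t 2.3 pos [0.4816 0.0013 0.1228] F [-0.2  0.1 -0.1] w 1.0 q [-0.17 -0.15  2.    0.03  1.37  1.95]
 shift(tool,mm) [13.8  7.4 86.9]  turn(deg) [-0.12  0.05 -1.45]  |after turn shift| [13.5  7.5 86.9]
t 2.3 pos [0.4816 0.0013 0.1228] F [-0.2  0.1 -0.1] w 1.0 q [-0.17 -0.15  2.    0.03  1.37  1.95]
 shift(tool,mm) [ 16.3   7.4 116.8]  turn(deg) [-0.12  0.05 -1.45]  |after turn shift| [ 16.    7.5 116.8]
```

Request:
{"fn": "move_arm", "kwargs": {"rows": [{"tx": 0.007, "ty": 0.0037, "tz": 0.0, "ax": 0, "ay": 0, "az": -0.75, "jaw": 0}, {"tx": 0.007, "ty": 0.0037, "tz": 0.02, "ax": 0, "ay": 0, "az": -0.75, "jaw": 0}, {"tx": 0, "ty": 0, "tz": 0.03, "ax": 0, "ay": 0, "az": 0, "jaw": 0}, {"tx": 0, "ty": 0, "tz": 0.03, "ax": 0, "ay": 0, "az": 0, "jaw": 0}, {"tx": 0, "ty": 0, "tz": 0.007, "ax": 0, "ay": 0, "az": 0, "jaw": 0}]}}

```text
time: 2.8
tool_pos: [0.4848, -0.0107, 0.0337]
tool_rot: [-0.012, 0.964, -0.262, -0.04]
contact_force: [-0.4, 0.5, -0.2]
gripper_width: 0.998
```

```bash
python3 b.py .0; python3 - <<'E'
from h import *
from plant import manip
f=manip.grab_frame("top");crop("top",f["color"],270,200,130,120,5,"t1.png")
f=manip.grab_frame("side");crop("side",f["color"],290,190,120,100,6,"s1.png")
E
```

```text
t 2.8 pos [ 0.4848 -0.0107  0.0337] F [-0.4  0.5 -0.2] w 0.998 q [-0.19 -0.02  2.04  0.03  1.2   1.89]
 shift(tool,mm) [-0.5 -1.1 28.8]  turn(deg) [-0.1  -0.05  0.26]  |after turn shift| [-0.4 -1.1 28.8]
```

View pics/t1.png

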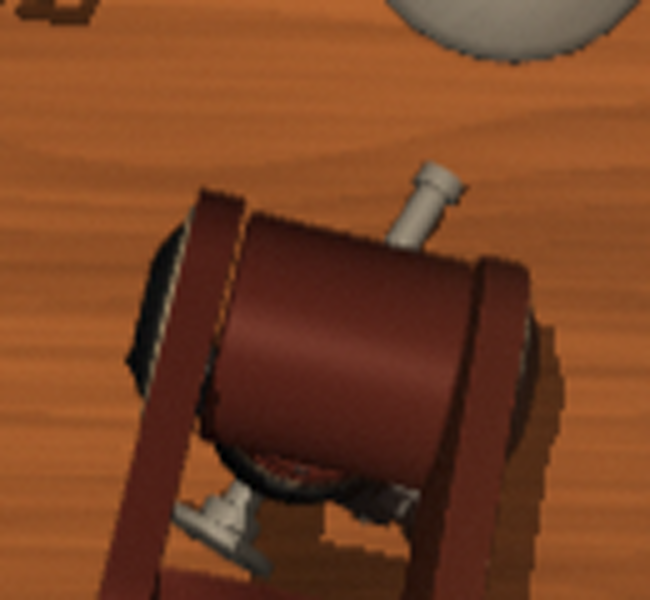

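View pics/s1.png

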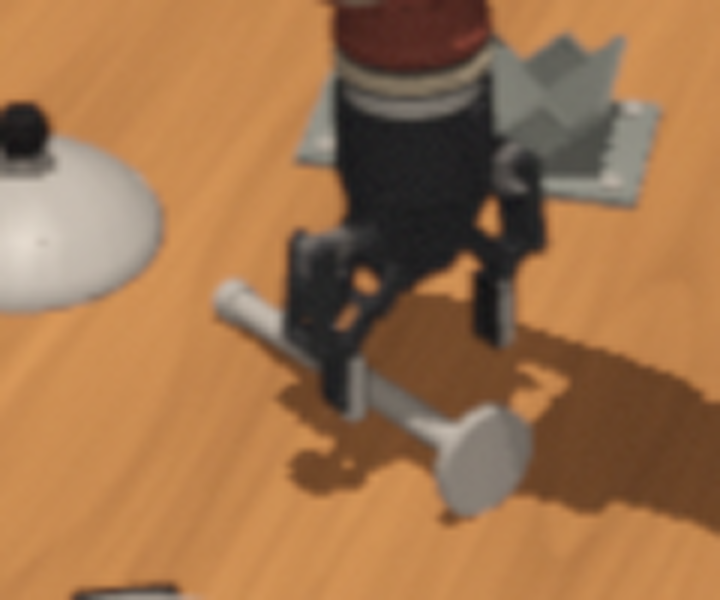

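The fingers straddle the tube evenly: the left pad is at side (346,258), the right one at (373,244), with the tube between them. Going down and gripping.

Request:
{"fn": "move_arm", "kwargs": {"rows": [{"tx": -0.0004, "ty": -0.001, "tz": 0.015, "ax": 0, "ay": 0, "az": 0, "jaw": 0}, {"tx": 0, "ty": 0, "tz": 0.012, "ax": 0, "ay": 0, "az": 0, "jaw": 0}, {"tx": 0, "ty": 0, "tz": 0, "ax": 0, "ay": 0, "az": 0, "jaw": 255}, {"tx": 0, "ty": 0, "tz": 0, "ax": 0, "ay": 0, "az": 0, "jaw": 255}, {"tx": 0, "ty": 0, "tz": 0, "ax": 0, "ay": 0, "az": 0, "jaw": 255}, {"tx": 0, "ty": 0, "tz": 0, "ax": 0, "ay": 0, "az": 0, "jaw": 255}, {"tx": 0, "ty": 0, "tz": 0, "ax": 0, "ay": 0, "az": 0, "jaw": 255}, {"tx": 0, "ty": 0, "tz": 0, "ax": 0, "ay": 0, "az": 0, "jaw": 255}]}}

```text
time: 3.7
tool_pos: [0.4904, -0.0098, 0.0135]
tool_rot: [-0.012, 0.965, -0.261, -0.033]
contact_force: [-1.2, 0.6, -1.1]
gripper_width: 0.16
```

```bash
python3 b.py .0
```

```text
t 3.7 pos [ 0.4904 -0.0098  0.0135] F [-1.2  0.6 -1.1] w 0.16 q [-0.19  0.02  2.04  0.03  1.14  1.9 ]
 shift(tool,mm) [-6.6  2.5  9. ]  turn(deg) [-0.37 -0.86  0.32]  |after turn shift| [-6.5  2.5  9.1]
```

```bash
python3 - <<'E'
from h import *
from plant import manip
f=manip.grab_frame("side");crop("side",f["color"],310,210,80,70,9,"s2.png")
f=manip.grab_frame("top");crop("top",f["color"],270,200,130,120,5,"t2.png")
E
python3 b.py 0
```

```text
t 3.8 pos [ 0.4904 -0.0098  0.0135] F [-0.6 -1.1 -0.4] w 0.162 q [-0.19  0.02  2.04  0.03  1.14  1.9 ]
 shift(tool,mm) [-6.6  2.5  8.9]  turn(deg) [-0.37 -0.86  0.32]  |after turn shift| [-6.5  2.5  9. ]
```

View pics/s2.png

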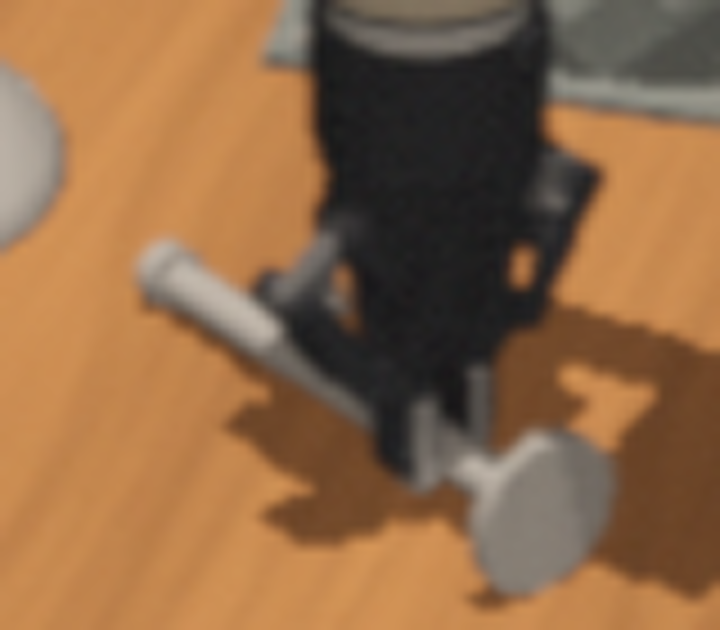

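View pics/t2.png

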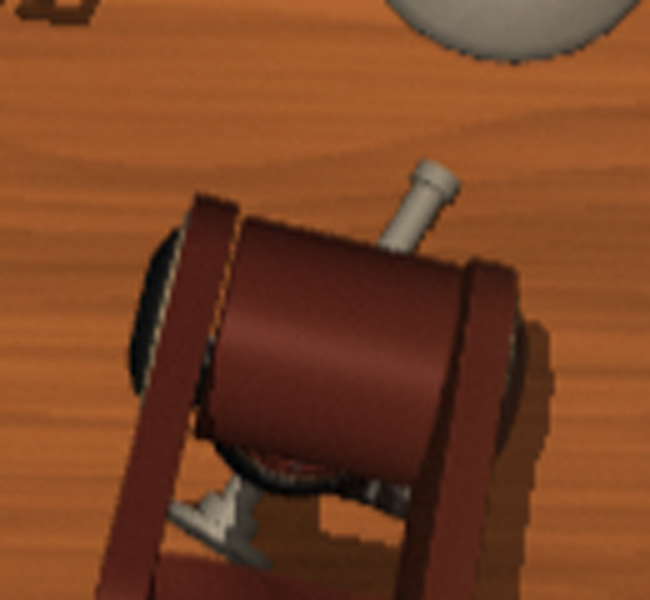

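The stem is held, but near the fingertips: the tool drifted 9 mm up and 6.6 mm along while closing. I'll regrip deeper.

Request:
{"fn": "move_arm", "kwargs": {"rows": [{"tx": 0, "ty": 0, "tz": 0, "ax": 0, "ay": 0, "az": 0, "jaw": 60}, {"tx": 0, "ty": 0, "tz": 0, "ax": 0, "ay": 0, "az": 0, "jaw": 60}, {"tx": 0, "ty": 0, "tz": 0, "ax": 0, "ay": 0, "az": 0, "jaw": 60}, {"tx": -0.003, "ty": 0.0, "tz": 0.005, "ax": 0, "ay": 0, "az": 0, "jaw": 60}, {"tx": -0.003, "ty": 0.0, "tz": 0.003, "ax": 0, "ay": -0.8, "az": 0, "jaw": 60}]}}

```text
time: 4.3
tool_pos: [0.485, -0.0063, 0.0061]
tool_rot: [-0.015, 0.964, -0.261, -0.039]
contact_force: [0.0, -0.6, 0.3]
gripper_width: 0.762
```

```bash
python3 b.py .0
```

```text
t 4.3 pos [ 0.485  -0.0063  0.0061] F [ 0.  -0.6  0.3] w 0.762 q [-0.19  0.03  2.05  0.04  1.14  1.9 ]
 shift(tool,mm) [-0.7  2.8  1.1]  turn(deg) [-0.42 -0.09  0.32]  |after turn shift| [-0.7  2.8  1.1]
```

Request:
{"fn": "move_arm", "kwargs": {"rows": [{"tx": 0, "ty": 0, "tz": 0, "ax": 0, "ay": 0, "az": 0, "jaw": 255}, {"tx": 0, "ty": 0, "tz": 0, "ax": 0, "ay": 0, "az": 0, "jaw": 255}, {"tx": 0, "ty": 0, "tz": 0, "ax": 0, "ay": 0, "az": 0, "jaw": 255}, {"tx": 0, "ty": 0, "tz": 0, "ax": 0, "ay": 0, "az": 0, "jaw": 255}, {"tx": 0, "ty": 0, "tz": 0, "ax": 0, "ay": 0, "az": 0, "jaw": 255}]}}

```text
time: 4.8
tool_pos: [0.4843, -0.006, 0.0053]
tool_rot: [-0.015, 0.964, -0.261, -0.04]
contact_force: [-0.7, -1.0, -0.4]
gripper_width: 0.169
```

```bash
python3 b.py .0
```

```text
t 4.8 pos [ 0.4843 -0.006   0.0053] F [-0.7 -1.  -0.4] w 0.169 q [-0.19  0.03  2.05  0.04  1.14  1.9 ]
 shift(tool,mm) [0.  2.7 0.2]  turn(deg) [-0.39  0.03  0.32]  |after turn shift| [0.  2.7 0.3]
```

```bash
cat > c.py <<'E'
from h import *
import sys
# args: offset back (mm, away from bed), offset along axis (mm), grasp s, grasp depth
b,al=float(sys.argv[1])/1e3,float(sys.argv[2])/1e3
s0=float(sys.argv[3])/1e3 if len(sys.argv)>3 else .052
d0=float(sys.argv[4])/1e3 if len(sys.argv)>4 else .0185
yo=float(sys.argv[5])/1e3 if len(sys.argv)>5 else 0
a,R=axisR(HC,np.pi/4,0,-1)
pos=SEAT+s0*a+d0*R[:,2]+al*a-b*R[:,2]+yo*R[:,1]
print(pos.round(4)); plan(pos,R)
E
python3 c.py 100 15
```

```text
[ 0.4813 -0.2974  0.141 ]
t 4.8 pos [ 0.4843 -0.006   0.0053] F [-0.7 -1.  -0.4] w 0.169 q [-0.19  0.03  2.05  0.04  1.14  1.9 ]
 shift(tool,mm) [ 132.3  252.1 -149.4]  turn(deg) [ 12.8   47.95 -36.27]  |after turn shift| [  68.9  288.9 -123. ]
```

Request:
{"fn": "move_arm", "kwargs": {"rows": [{"tx": 0, "ty": 0, "tz": -0.03, "ax": 0, "ay": 0, "az": 0, "jaw": 255}, {"tx": 0, "ty": 0, "tz": -0.04, "ax": 0, "ay": 0, "az": 0, "jaw": 255}, {"tx": 0, "ty": 0, "tz": -0.05, "ax": 0, "ay": 0, "az": 0, "jaw": 255}, {"tx": 0, "ty": 0, "tz": -0.05, "ax": 0, "ay": 0, "az": 0, "jaw": 255}, {"tx": 0, "ty": 0, "tz": -0.04, "ax": 0, "ay": 0, "az": 0, "jaw": 255}]}}

```text
time: 5.3
tool_pos: [0.4923, -0.0153, 0.21]
tool_rot: [-0.014, 0.964, -0.261, -0.052]
contact_force: [0.7, -0.1, -1.9]
gripper_width: 0.165
```

```bash
python3 c.py 100 15; python3 - <<'E'
from h import *
from plant import manip
f=manip.grab_frame("side");crop("side",f["color"],270,120,160,120,5,"s3.png")
E
```

```text
[ 0.4813 -0.2974  0.141 ]
t 5.3 pos [ 0.4923 -0.0153  0.21  ] F [ 0.7 -0.1 -1.9] w 0.165 q [-0.2  -0.19  1.88  0.03  1.55  1.9 ]
 shift(tool,mm) [139.7 249.   54.5]  turn(deg) [ 12.85  49.3  -36.32]  |after turn shift| [-80.7 278.7  16.9]
```

View pics/s3.png

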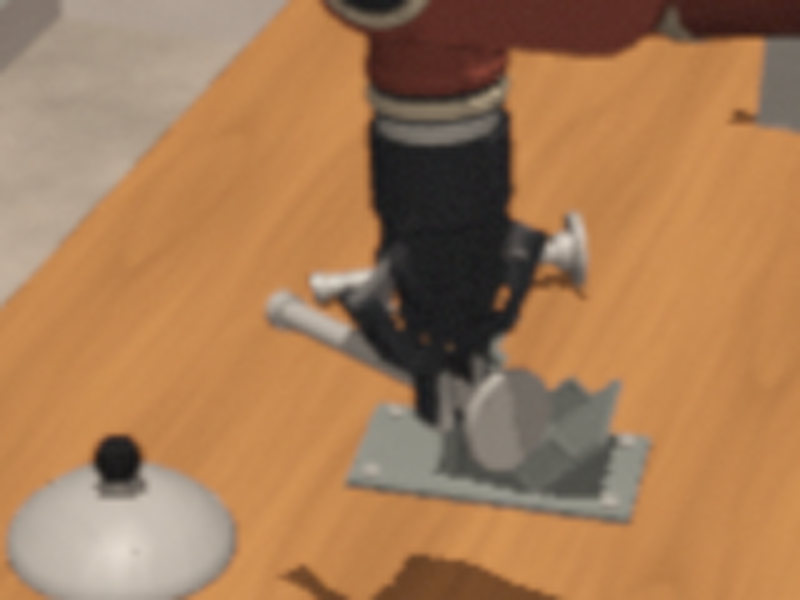

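Request:
{"fn": "move_arm", "kwargs": {"rows": [{"tx": 0, "ty": 0.015, "tz": 0, "ax": 1.6, "ay": 6.16, "az": -4.54, "jaw": 255}, {"tx": 0, "ty": 0.015, "tz": 0, "ax": 1.6, "ay": 6.16, "az": -4.54, "jaw": 255}, {"tx": 0, "ty": 0.015, "tz": 0, "ax": 1.6, "ay": 6.16, "az": -4.54, "jaw": 255}, {"tx": 0, "ty": 0.015, "tz": 0, "ax": 1.6, "ay": 6.16, "az": -4.54, "jaw": 255}, {"tx": 0, "ty": 0.015, "tz": 0, "ax": 1.6, "ay": 6.16, "az": -4.54, "jaw": 255}, {"tx": 0, "ty": 0.015, "tz": 0, "ax": 1.6, "ay": 6.16, "az": -4.54, "jaw": 255}, {"tx": 0, "ty": 0.015, "tz": 0, "ax": 1.6, "ay": 6.16, "az": -4.54, "jaw": 255}, {"tx": 0, "ty": 0.015, "tz": 0, "ax": 1.6, "ay": 6.16, "az": -4.54, "jaw": 255}]}}

```text
time: 6.15
tool_pos: [0.4711, -0.1254, 0.2124]
tool_rot: [-0.022, 0.921, 0.06, 0.383]
contact_force: [-0.7, 0.9, -2.8]
gripper_width: 0.165
```

```bash
python3 c.py 100 15
```

```text
[ 0.4813 -0.2974  0.141 ]
t 6.15 pos [ 0.4711 -0.1254  0.2124] F [-0.7  0.9 -2.8] w 0.165 q [-0.74 -0.78  2.41  0.67  1.04  0.5 ]
 shift(tool,mm) [-59.6 171.5  42.7]  turn(deg) [ 0.01 -0.17  0.48]  |after turn shift| [-58.  172.   42.9]
```

Request:
{"fn": "move_arm", "kwargs": {"rows": [{"tx": 0, "ty": 0.035, "tz": 0, "ax": 0, "ay": 0, "az": 0.2, "jaw": 255}, {"tx": 0, "ty": 0.035, "tz": 0, "ax": 0, "ay": 0, "az": 0.2, "jaw": 255}, {"tx": 0, "ty": 0.035, "tz": 0, "ax": 0, "ay": 0, "az": 0, "jaw": 255}, {"tx": 0, "ty": 0.035, "tz": 0, "ax": 0, "ay": 0, "az": 0, "jaw": 255}, {"tx": 0, "ty": 0.032, "tz": 0, "ax": 0, "ay": 0, "az": 0, "jaw": 255}, {"tx": -0.02, "ty": 0, "tz": 0.01, "ax": 0, "ay": 0, "az": 0, "jaw": 255}, {"tx": -0.02, "ty": 0, "tz": 0.01, "ax": 0, "ay": 0, "az": 0, "jaw": 255}]}}

```text
time: 6.85
tool_pos: [0.4723, -0.3064, 0.1603]
tool_rot: [-0.022, 0.923, 0.054, 0.38]
contact_force: [-0.0, -0.0, -2.9]
gripper_width: 0.165
```

```bash
python3 c.py 100 15; python3 c.py 60 15;  python3 - <<'E'
from h import *
from plant import manip
f=manip.grab_frame("side");crop("side",f["color"],300,100,160,120,5,"s4.png")
f=manip.grab_frame("top");crop("top",f["color"],380,200,130,120,5,"t4.png")
E
```

```text
[ 0.4813 -0.2974  0.141 ]
t 6.85 pos [ 0.4723 -0.3064  0.1603] F [-0.  -0.  -2.9] w 0.165 q [-1.05 -0.29  2.19  0.84  1.05  0.04]
 shift(tool,mm) [-6.5 -7.9 20.7]  turn(deg) [ 0.21  0.2  -0.16]  |after turn shift| [-6.6 -7.8 20.7]
[ 0.5094 -0.294   0.1127]
t 6.85 pos [ 0.4723 -0.3064  0.1603] F [-0.  -0.  -2.9] w 0.165 q [-1.05 -0.29  2.19  0.84  1.05  0.04]
 shift(tool,mm) [-6.4 -8.  60.7]  turn(deg) [ 0.21  0.2  -0.16]  |after turn shift| [-6.6 -7.8 60.7]
```

View pics/s4.png

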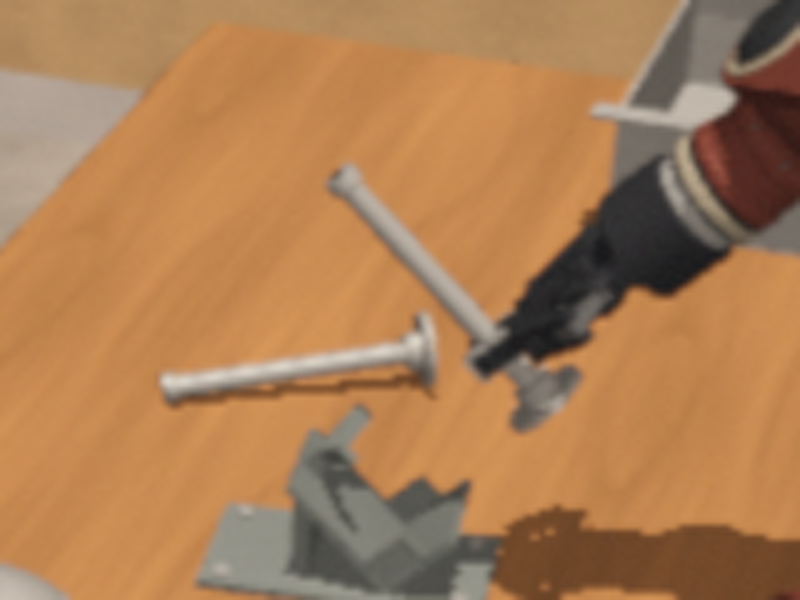

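View pics/t4.png

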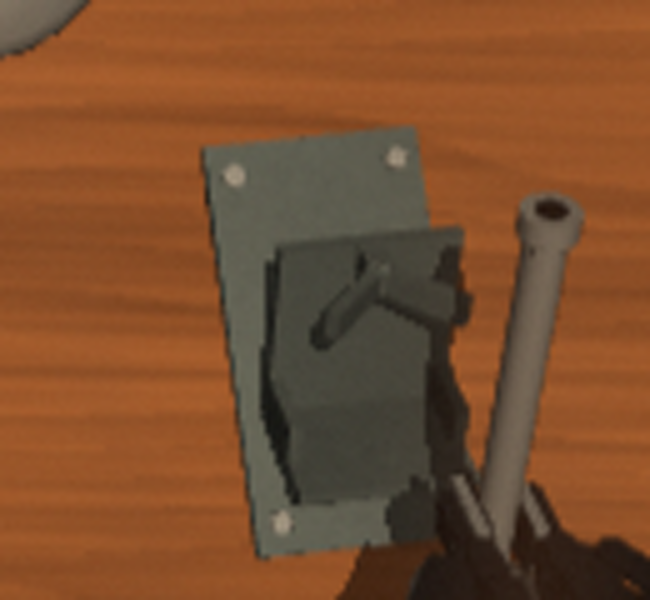

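```bash
python3 - <<'E'
from h import *
from plant import manip
s=manip.state();R=quat(s["tool_rot"]).as_matrix();p=s["tool_pos"]
S=C(300,100,5);T=C(380,200,5)
X,e=tri(S(343,177),T(552,208));print("top",X,e,"in tool",(R.T@(X-p)*1e3).round(1))
for k,v in(("top",(.148,0,-.0185)),("foot",(-.052,0,-.0185)),("mid",(.048,0,-.0185)),("tcp",(0,0,0))):
    W=p+R@np.array(v);a,b=proj("side",W),proj("top",W);print(k,W.round(3),((a-[300,100])*5).round(0),((b-[380,200])*5).round(0))
E
```

```text
top [ 0.56110421 -0.29333614  0.27818112] 0.0034981792983092676 in tool [149.5  -1.  -22.4]
top [ 0.563 -0.294  0.274] [338. 182.] [552. 210.]
foot [ 0.421 -0.31   0.134] [549. 409.] [478. 609.]
mid [ 0.492 -0.302  0.204] [445. 297.] [512. 422.]
tcp [ 0.471 -0.304  0.157] [473. 367.] [480. 482.]
```

Request:
{"fn": "move_arm", "kwargs": {"rows": [{"tx": -0.0032, "ty": -0.004, "tz": 0.01, "ax": 0.1, "ay": 0.1, "az": -0.1, "jaw": 255}, {"tx": -0.0032, "ty": -0.004, "tz": 0.02, "ax": 0.1, "ay": 0.1, "az": 0, "jaw": 255}, {"tx": 0, "ty": 0, "tz": 0.02, "ax": 0, "ay": 0, "az": 0, "jaw": 255}, {"tx": 0, "ty": 0, "tz": 0.01, "ax": 0, "ay": 0, "az": 0, "jaw": 255}]}}

```text
time: 7.35
tool_pos: [0.5101, -0.291, 0.1113]
tool_rot: [-0.024, 0.922, 0.055, 0.382]
contact_force: [-1.1, -0.4, -1.9]
gripper_width: 0.163
```

```bash
python3 c.py 40 15
```

```text
[ 0.5234 -0.2923  0.0986]
t 7.35 pos [ 0.5101 -0.291   0.1113] F [-1.1 -0.4 -1.9] w 0.163 q [-0.95 -0.17  2.18  0.9   0.92 -0.  ]
 shift(tool,mm) [ 0.2  2.9 18.2]  turn(deg) [-0.01  0.02 -0.13]  |after turn shift| [ 0.2  2.9 18.2]
```

Request:
{"fn": "move_arm", "kwargs": {"rows": [{"tx": 0, "ty": 0.0028, "tz": 0.01, "ax": 0, "ay": 0, "az": 0, "jaw": 255}, {"tx": 0, "ty": 0, "tz": 0.015, "ax": 0, "ay": 0, "az": 0, "jaw": 255}, {"tx": 0, "ty": 0, "tz": 0.015, "ax": 0, "ay": 0, "az": 0, "jaw": 255}, {"tx": 0, "ty": 0, "tz": 0.005, "ax": 0, "ay": 0, "az": 0, "jaw": 255}, {"tx": 0, "ty": 0, "tz": 0, "ax": 0, "ay": 0, "az": 0, "jaw": 255}]}}

```text
time: 7.85
tool_pos: [0.5421, -0.2914, 0.0843]
tool_rot: [-0.021, 0.923, 0.062, 0.38]
contact_force: [-23.5, 6.1, 9.8]
gripper_width: 0.17
```

```bash
python3 c.py 0 0;  python3 - <<'E'
from h import *
from plant import manip
f=manip.grab_frame("side");crop("side",f["color"],320,140,100,80,8,"s5.png")
f=manip.grab_frame("top");crop("top",f["color"],400,200,100,120,5,"t5.png")
E
```

```text
[ 0.541  -0.2902  0.0597]
t 7.85 pos [ 0.5421 -0.2914  0.0843] F [-23.5   6.1   9.8] w 0.17 q [-0.9  -0.05  2.13  0.94  0.84 -0.04]
 shift(tool,mm) [-18.   -1.6  16.8]  turn(deg) [-0.04  0.23  0.76]  |after turn shift| [-18.1  -1.4  16.7]
```

View pics/s5.png

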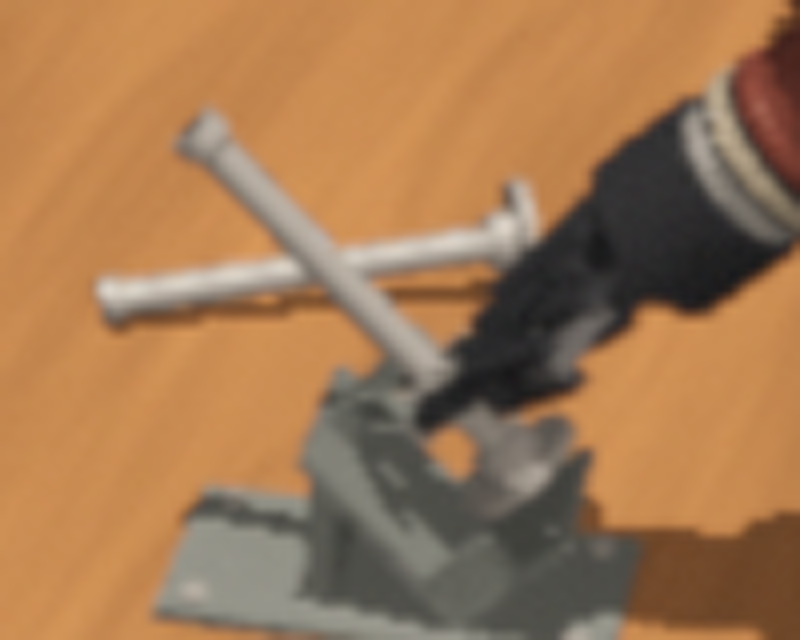

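View pics/t5.png

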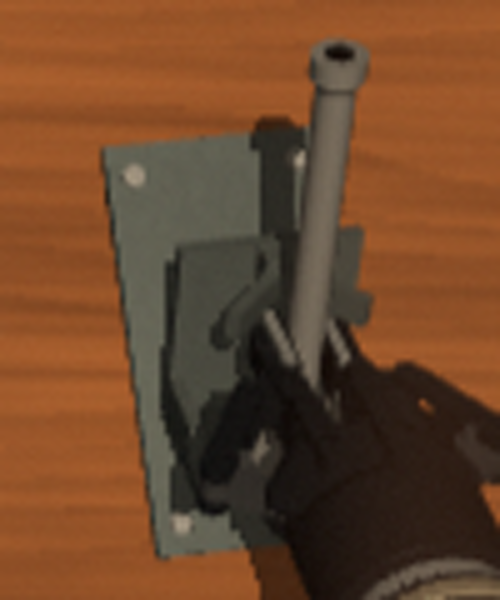

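The finger edge caught the V: the 15 mm axial offset put it at z of about 78 mm, and the force reached 26 N. I'll back off, recheck the grip and come in with a smaller offset.

Request:
{"fn": "move_arm", "kwargs": {"rows": [{"tx": 0, "ty": 0, "tz": -0.015, "ax": 0, "ay": 0, "az": 0, "jaw": 255}, {"tx": 0, "ty": 0, "tz": -0.01, "ax": 0, "ay": 0, "az": 0.3, "jaw": 255}, {"tx": -0.007, "ty": -0.0008, "tz": 0, "ax": 0, "ay": 0, "az": 0.4, "jaw": 255}, {"tx": -0.007, "ty": 0, "tz": 0, "ax": 0, "ay": 0, "az": 0, "jaw": 255}, {"tx": 0, "ty": 0, "tz": 0, "ax": 0, "ay": 0, "az": 0, "jaw": 255}]}}

```text
time: 8.45
tool_pos: [0.5146, -0.2935, 0.0943]
tool_rot: [-0.022, 0.922, 0.057, 0.381]
contact_force: [0.4, 0.5, -2.0]
gripper_width: 0.166
```

```bash
python3 c.py 30 3;  python3 - <<'E'
from h import *
from plant import manip
s=manip.state();R=quat(s["tool_rot"]).as_matrix();p=s["tool_pos"]
f=manip.grab_frame("side");crop("side",f["color"],320,130,100,80,8,"s6.png")
f=manip.grab_frame("top");crop("top",f["color"],400,200,100,120,5,"t6.png")
for k,v in(("top",(.148,0,-.02)),("foot",(-.052,0,-.02)),("mid",(.048,0,-.02)),("tcp",(0,0,0))):
    W=p+R@np.array(v);a,b=proj("side",W),proj("top",W);print(k,W.round(3),((a-[320,130])*8).round(0),((b-[400,200])*5).round(0))
E
```

```text
[ 0.522  -0.2925  0.083 ]
t 8.45 pos [ 0.5146 -0.2935  0.0943] F [ 0.4  0.5 -2. ] w 0.166 q [-0.95 -0.12  2.18  0.92  0.89 -0.04]
 shift(tool,mm) [-2.7 -0.1 13.2]  turn(deg) [0.07 0.08 0.19]  |after turn shift| [-2.7 -0.1 13.2]
top [ 0.605 -0.282  0.213] [263. 190.] [360. 123.]
foot [ 0.464 -0.3    0.072] [595. 540.] [305. 505.]
mid [ 0.534 -0.291  0.142] [432. 368.] [331. 325.]
tcp [ 0.515 -0.293  0.094] [474. 477.] [304. 383.]
```

View pics/s6.png

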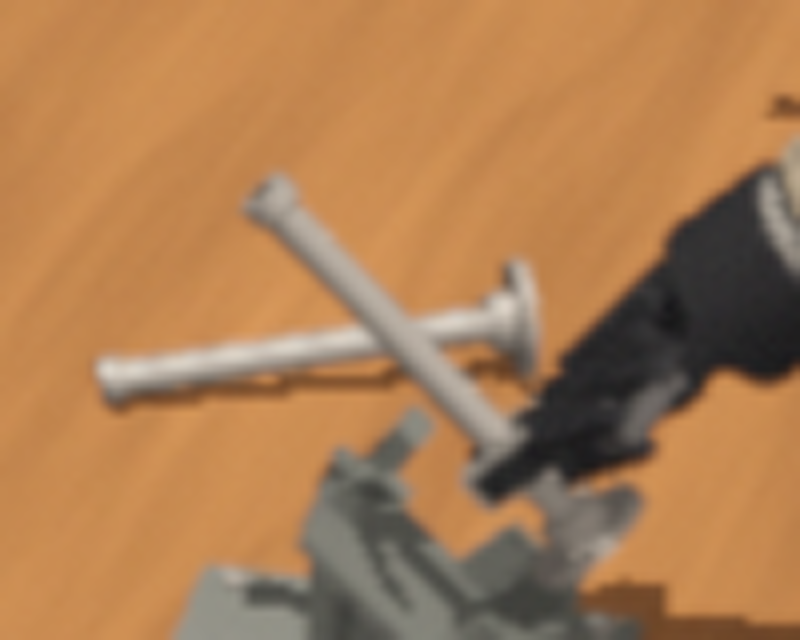

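View pics/t6.png

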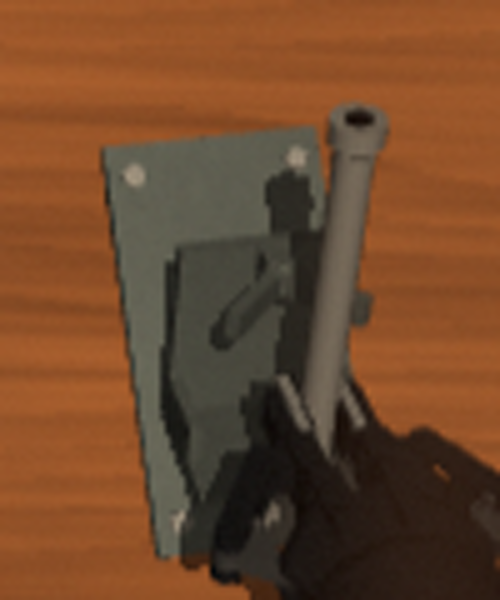

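Request:
{"fn": "move_arm", "kwargs": {"rows": [{"tx": 0, "ty": 0, "tz": 0.008, "ax": 0, "ay": 0, "az": 0.2, "jaw": 255}, {"tx": 0, "ty": 0, "tz": 0.01, "ax": 0, "ay": 0, "az": 0, "jaw": 255}, {"tx": 0, "ty": 0, "tz": 0.008, "ax": 0, "ay": 0, "az": 0, "jaw": 255}, {"tx": 0, "ty": 0, "tz": 0, "ax": 0, "ay": 0, "az": 0, "jaw": 255}]}}

```text
time: 8.95
tool_pos: [0.5354, -0.2908, 0.0739]
tool_rot: [-0.023, 0.922, 0.056, 0.381]
contact_force: [-0.7, 0.2, -2.5]
gripper_width: 0.161
```

```bash
python3 c.py 0 0
```

```text
[ 0.541  -0.2902  0.0597]
t 8.95 pos [ 0.5354 -0.2908  0.0739] F [-0.7  0.2 -2.5] w 0.161 q [-0.91 -0.05  2.15  0.96  0.83 -0.06]
 shift(tool,mm) [-6.   0.1 14. ]  turn(deg) [ 0.    0.09 -0.04]  |after turn shift| [-6.   0.1 14. ]
```

Request:
{"fn": "move_arm", "kwargs": {"rows": [{"tx": 0, "ty": 0, "tz": 0.007, "ax": 0, "ay": 0, "az": 0, "jaw": 255}, {"tx": 0, "ty": 0, "tz": 0.005, "ax": 0, "ay": 0, "az": 0, "jaw": 255}, {"tx": 0, "ty": 0, "tz": 0, "ax": 0, "ay": 0, "az": 0, "jaw": 255}]}}

```text
time: 9.25
tool_pos: [0.5448, -0.2892, 0.0639]
tool_rot: [-0.024, 0.923, 0.056, 0.381]
contact_force: [-0.9, -0.2, -1.9]
gripper_width: 0.163
```

```bash
python3 c.py 0 0;python3 - <<'E'
from h import *
from plant import manip
f=manip.grab_frame("side");crop("side",f["color"],320,150,100,80,8,"s7.png")
E
```

```text
[ 0.541  -0.2902  0.0597]
t 9.25 pos [ 0.5448 -0.2892  0.0639] F [-0.9 -0.2 -1.9] w 0.163 q [-0.89 -0.01  2.14  0.97  0.81 -0.07]
 shift(tool,mm) [-5.8  0.5  0.2]  turn(deg) [-0.06  0.12 -0.05]  |after turn shift| [-5.8  0.5  0.2]
```

View pics/s7.png

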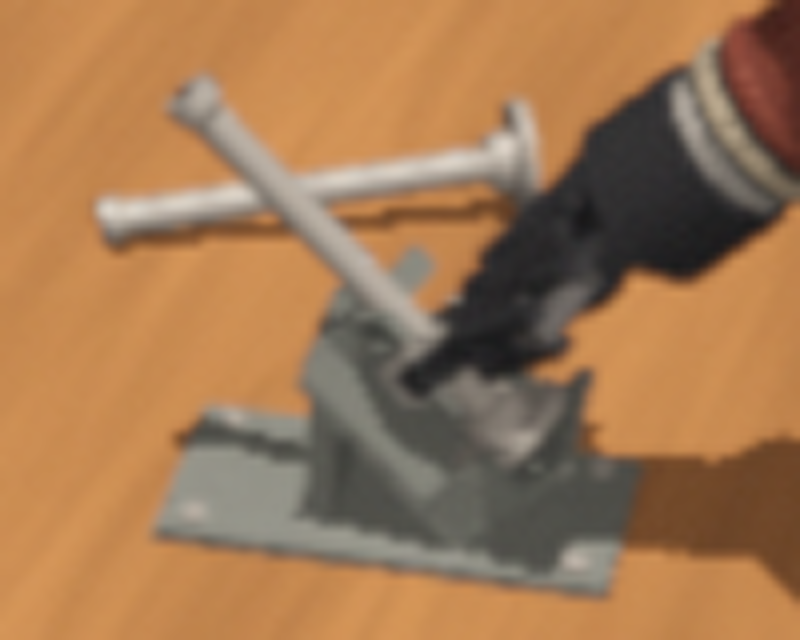

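The foot is between the cheeks at about (383,203), and the tube is entering the V. No contact yet, so I'll go further in small steps.

Request:
{"fn": "move_arm", "kwargs": {"rows": [{"tx": 0, "ty": 0, "tz": 0.003, "ax": 0, "ay": 0, "az": 0, "jaw": 255}, {"tx": 0, "ty": 0, "tz": 0, "ax": 0, "ay": 0, "az": 0, "jaw": 255}]}}

```text
time: 9.5
tool_pos: [0.5465, -0.2896, 0.063]
tool_rot: [-0.024, 0.922, 0.057, 0.381]
contact_force: [-4.4, 0.2, 0.2]
gripper_width: 0.163
```

```bash
python3 c.py 0 0
```

```text
[ 0.541  -0.2902  0.0597]
t 9.5 pos [ 0.5465 -0.2896  0.063 ] F [-4.4  0.2  0.2] w 0.163 q [-0.89 -0.01  2.13  0.98  0.81 -0.07]
 shift(tool,mm) [-6.2 -0.1 -1.6]  turn(deg) [-0.06  0.11  0.03]  |after turn shift| [-6.2 -0.1 -1.6]
```

Request:
{"fn": "move_arm", "kwargs": {"rows": [{"tx": -0.004, "ty": 0, "tz": 0.0, "ax": 0, "ay": 0, "az": 0, "jaw": 255}, {"tx": -0.002, "ty": 0, "tz": 0, "ax": 0, "ay": 0, "az": 0, "jaw": 255}, {"tx": 0, "ty": 0, "tz": 0, "ax": 0, "ay": 0, "az": 0, "jaw": 255}]}}

```text
time: 9.8
tool_pos: [0.5422, -0.2905, 0.0593]
tool_rot: [-0.023, 0.922, 0.057, 0.382]
contact_force: [-0.1, 0.9, -1.6]
gripper_width: 0.161
```

```bash
python3 c.py 0 0
```

```text
[ 0.541  -0.2902  0.0597]
t 9.8 pos [ 0.5422 -0.2905  0.0593] F [-0.1  0.9 -1.6] w 0.161 q [-0.9  -0.01  2.14  0.98  0.81 -0.09]
 shift(tool,mm) [-0.6 -0.5 -1.1]  turn(deg) [-0.01  0.04  0.06]  |after turn shift| [-0.6 -0.5 -1.1]
```

Request:
{"fn": "move_arm", "kwargs": {"rows": [{"tx": -0.003, "ty": 0, "tz": 0.001, "ax": 0, "ay": 0, "az": 0, "jaw": 255}, {"tx": -0.001, "ty": 0, "tz": 0, "ax": 0, "ay": 0, "az": 0, "jaw": 255}]}}

```text
time: 10.0
tool_pos: [0.5416, -0.2907, 0.0584]
tool_rot: [-0.024, 0.921, 0.057, 0.384]
contact_force: [0.1, 0.7, -0.1]
gripper_width: 0.167
```

```bash
python3 c.py 0 0
```

```text
[ 0.541  -0.2902  0.0597]
t 10.0 pos [ 0.5416 -0.2907  0.0584] F [ 0.1  0.7 -0.1] w 0.167 q [-0.9  -0.    2.14  0.99  0.81 -0.1 ]
 shift(tool,mm) [ 0.5 -0.7 -1.3]  turn(deg) [-0.11 -0.24  0.12]  |after turn shift| [ 0.5 -0.6 -1.3]
```

Request:
{"fn": "move_arm", "kwargs": {"rows": [{"tx": -0.004, "ty": 0, "tz": 0.0, "ax": 0, "ay": 0.2, "az": 0, "jaw": 255}, {"tx": -0.004, "ty": 0, "tz": 0, "ax": 0, "ay": 0, "az": 0, "jaw": 255}]}}

```text
time: 10.2
tool_pos: [0.5412, -0.2914, 0.059]
tool_rot: [-0.025, 0.918, 0.057, 0.392]
contact_force: [13.3, 6.9, 4.3]
gripper_width: 0.162
```

```bash
python3 c.py 0 0;python3 - <<'E'
from h import *
from plant import manip
f=manip.grab_frame("side");crop("side",f["color"],320,150,100,80,8,"s8.png")
E
```

```text
[ 0.541  -0.2902  0.0597]
t 10.2 pos [ 0.5412 -0.2914  0.059 ] F [13.3  6.9  4.3] w 0.162 q [-0.91 -0.    2.15  1.02  0.82 -0.13]
 shift(tool,mm) [ 0.4 -1.3 -0.5]  turn(deg) [-0.21 -1.25  0.09]  |after turn shift| [ 0.4 -1.3 -0.5]
```

View pics/s8.png

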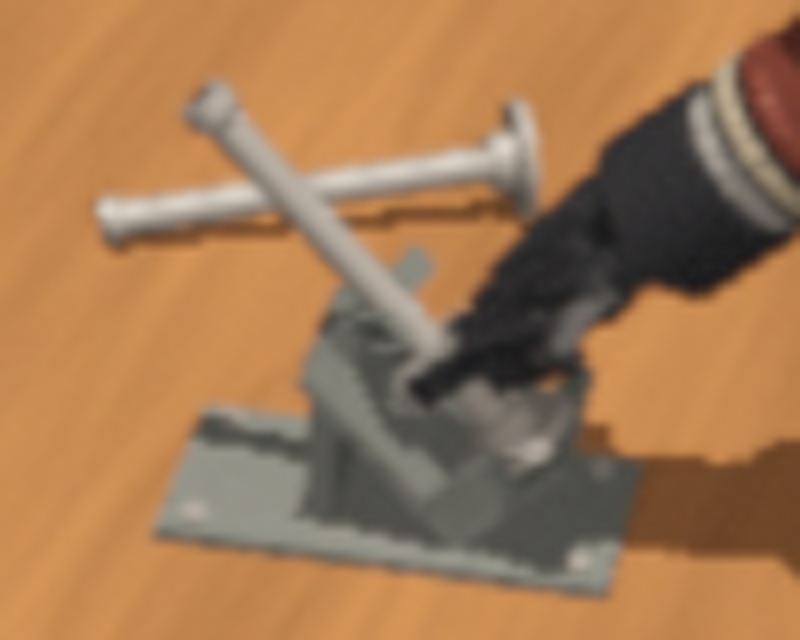

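Contact with the stop is confirmed: about 13 N along the axis and no further travel. I'll straighten 1.2 deg, seat lightly and release.

Request:
{"fn": "move_arm", "kwargs": {"rows": [{"tx": 0, "ty": 0, "tz": 0.001, "ax": 0, "ay": -1.2, "az": 0, "jaw": 255}, {"tx": 0, "ty": 0, "tz": 0, "ax": 0, "ay": 0, "az": 0, "jaw": 255}, {"tx": 0, "ty": 0, "tz": 0, "ax": 0, "ay": 0, "az": 0, "jaw": 0}, {"tx": 0, "ty": 0, "tz": 0, "ax": 0, "ay": 0, "az": 0, "jaw": 0}, {"tx": 0, "ty": 0, "tz": 0, "ax": 0, "ay": 0, "az": 0, "jaw": 0}, {"tx": 0, "ty": 0, "tz": 0, "ax": 0, "ay": 0, "az": 0, "jaw": 0}, {"tx": 0, "ty": 0, "tz": 0, "ax": 0, "ay": 0, "az": 0, "jaw": 0}]}}

```text
time: 10.95
tool_pos: [0.5422, -0.2924, 0.059]
tool_rot: [-0.024, 0.922, 0.058, 0.383]
contact_force: [0.5, 1.0, -0.1]
gripper_width: 0.99
```

```bash
python3 c.py 0 0;python3 - <<'E'
from h import *
from plant import manip
f=manip.grab_frame("side");crop("side",f["color"],320,150,100,80,8,"s9.png")
f=manip.grab_frame("top");crop("top",f["color"],400,200,100,120,5,"t9.png")
E
```

```text
[ 0.541  -0.2902  0.0597]
t 10.95 pos [ 0.5422 -0.2924  0.059 ] F [ 0.5  1.  -0.1] w 0.99 q [-0.9  -0.    2.14  0.99  0.81 -0.1 ]
 shift(tool,mm) [-0.1 -2.3 -1.2]  turn(deg) [-0.1  -0.09  0.17]  |after turn shift| [-0.1 -2.3 -1.2]
```

View pics/s9.png

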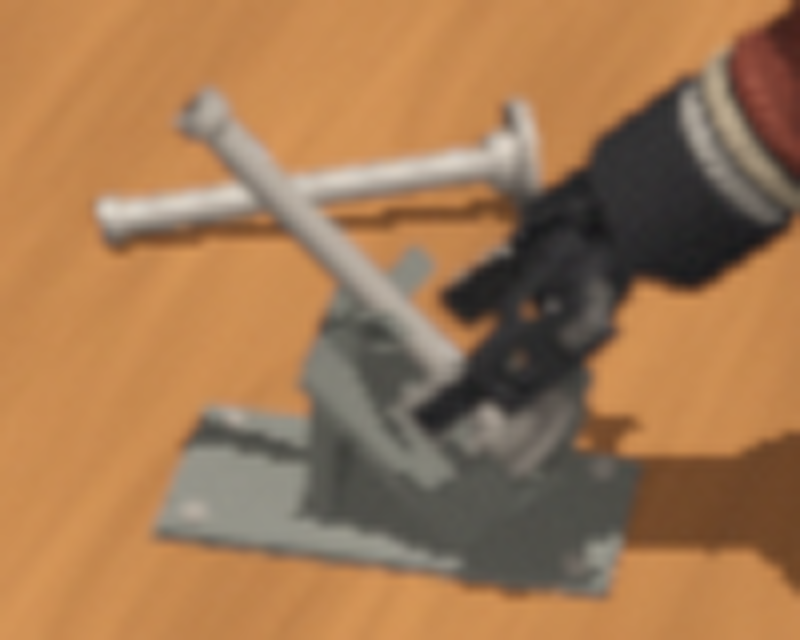

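View pics/t9.png

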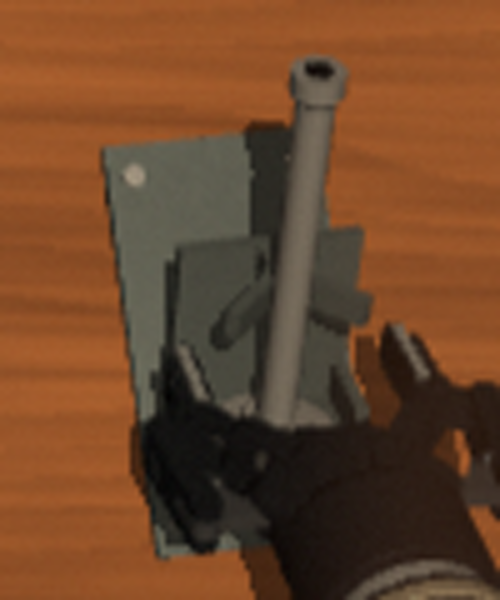

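The stem lies in the V with its foot between the cheeks, and the jaws are open. Backing straight out along -z.

Request:
{"fn": "move_arm", "kwargs": {"rows": [{"tx": 0, "ty": -0.0, "tz": -0.02, "ax": 0, "ay": 0, "az": 0, "jaw": 0}, {"tx": 0, "ty": 0, "tz": -0.03, "ax": 0, "ay": 0, "az": 0, "jaw": 0}, {"tx": 0, "ty": 0, "tz": -0.04, "ax": 0, "ay": 0, "az": 0, "jaw": 0}, {"tx": 0, "ty": 0, "tz": -0.04, "ax": 0, "ay": 0, "az": 0, "jaw": 0}]}}

```text
time: 11.45
tool_pos: [0.4484, -0.3003, 0.148]
tool_rot: [-0.029, 0.923, 0.058, 0.38]
contact_force: [0.6, -0.6, -0.1]
gripper_width: 1.007
```

```bash
python3 - <<'E'
from h import *
from plant import manip
f=manip.grab_frame("side");crop("side",f["color"],320,150,100,80,8,"s10.png")
f=manip.grab_frame("top");crop("top",f["color"],400,200,100,120,5,"t10.png")
a,R=axisR(HC,np.pi/4,0,-1)
for k,W in(("foot",SEAT),("top",SEAT+.2*a),("mid",SEAT+.1*a)): print(k,((proj("side",W)-[320,150])*8).round(0),((proj("top",W)-[400,200])*5).round(0))
s=manip.state();print(s["tool_pos"],s["joint_pos"])
E
```

```text
foot [522. 445.] [273. 444.]
top [194. 102.] [323.  71.]
mid [360. 276.] [296. 268.]
[ 0.44894029 -0.30384135  0.15243189] [-1.09478033 -0.32440277  2.23230308  0.84667003  1.08965855 -0.00583571]
```

View pics/s10.png

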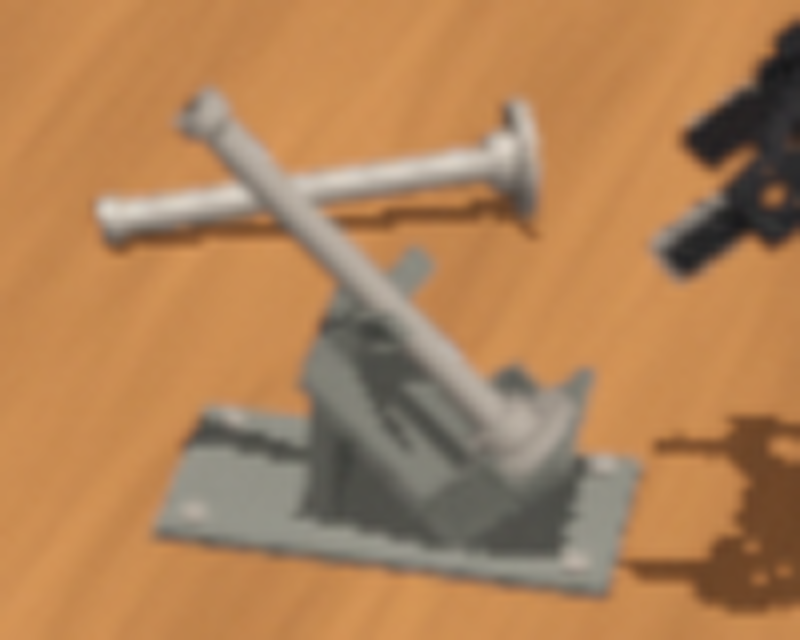

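View pics/t10.png

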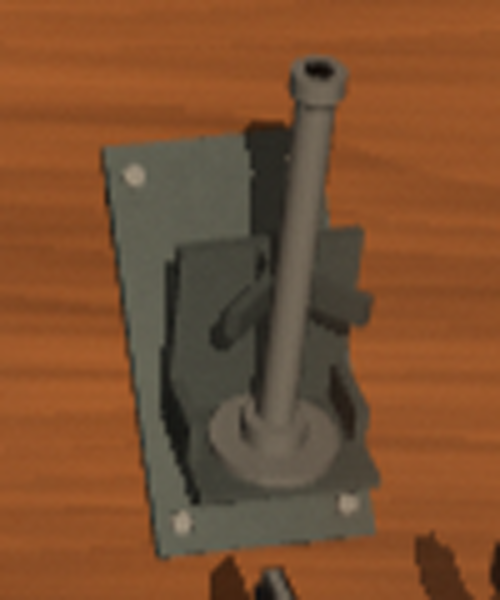

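The stem rests at the stop. Predicted and observed collar pixels agree to within 1–1.5 px. Next is the fresh grip with the tool vertical at s = 155 mm.

```bash
cat > g.py <<'E'
from h import *
import sys
up=float(sys.argv[1])/1e3; s0=float(sys.argv[2])/1e3 if len(sys.argv)>2 else .155
a,R=axisR(HC,np.pi/4,-np.pi/4,-1)
pos=SEAT+s0*a+.02*R[:,2]+np.array([0,0,up]); print(pos.round(4)); plan(pos,R)
E
python3 g.py 90
```

```text
[ 0.6003 -0.2829  0.2156]
t 11.55 pos [ 0.4489 -0.3038  0.1524] F [ 0.6 -1.   0.1] w 1.001 q [-1.09 -0.32  2.23  0.85  1.09 -0.01]
 shift(tool,mm) [152.7  -1.7  63.3]  turn(deg) [ -0.09 -44.99   0.25]  |after turn shift| [152.8  -2.4 -63.2]
```

Request:
{"fn": "move_arm", "kwargs": {"rows": [{"tx": 0.01, "ty": 0, "tz": -0.01, "ax": 0, "ay": -7.5, "az": 0, "jaw": 0}, {"tx": 0.01, "ty": 0, "tz": -0.015, "ax": 0, "ay": -7.5, "az": 0, "jaw": 0}, {"tx": 0.005, "ty": 0, "tz": -0.015, "ax": 0, "ay": -7.5, "az": 0, "jaw": 0}, {"tx": 0, "ty": 0, "tz": -0.015, "ax": 0, "ay": -7.5, "az": 0, "jaw": 0}, {"tx": 0, "ty": 0, "tz": -0.015, "ax": 0, "ay": -7.5, "az": 0, "jaw": 0}, {"tx": 0, "ty": 0, "tz": -0.015, "ax": 0, "ay": -7.5, "az": 0, "jaw": 0}, {"tx": 0, "ty": 0, "tz": -0.015, "ax": 0, "ay": 0, "az": 0, "jaw": 0}]}}

```text
time: 12.25
tool_pos: [0.4331, -0.3033, 0.2532]
tool_rot: [-0.003, 0.998, 0.061, -0.018]
contact_force: [0.6, 0.0, 0.3]
gripper_width: 1.001
```

```bash
python3 g.py 90
```

```text
[ 0.6003 -0.2829  0.2156]
t 12.25 pos [ 0.4331 -0.3033  0.2532] F [0.6 0.  0.3] w 1.001 q [-0.74 -0.17  1.79 -0.02  1.55  0.71]
 shift(tool,mm) [169.6   0.3  31.7]  turn(deg) [-0.41  2.02  0.01]  |after turn shift| [1.684e+02 1.000e-01 3.760e+01]
```

Request:
{"fn": "move_arm", "kwargs": {"rows": [{"tx": 0.04, "ty": 0, "tz": 0, "ax": -0.2, "ay": 1, "az": 0, "jaw": 0}, {"tx": 0.043, "ty": 0, "tz": 0.005, "ax": -0.2, "ay": 1, "az": 0, "jaw": 0}, {"tx": 0.043, "ty": 0, "tz": 0.01, "ax": 0, "ay": 0, "az": 0, "jaw": 0}, {"tx": 0.043, "ty": 0, "tz": 0.01, "ax": 0, "ay": 0, "az": 0, "jaw": 0}, {"tx": 0, "ty": 0, "tz": 0.0, "ax": 0, "ay": 0, "az": 0, "jaw": 0}]}}

```text
time: 12.75
tool_pos: [0.6087, -0.2814, 0.2249]
tool_rot: [-0.002, 0.998, 0.062, 0.006]
contact_force: [-0.8, 0.7, -0.3]
gripper_width: 1.001
```

```bash
python3 g.py 0
```

```text
[ 0.6003 -0.2829  0.1256]
t 12.75 pos [ 0.6087 -0.2814  0.2249] F [-0.8  0.7 -0.3] w 1.001 q [-0.55  0.16  1.51  0.01  1.47  0.9 ]
 shift(tool,mm) [-9.7  0.8 99.2]  turn(deg) [-0.17 -0.72  0.15]  |after turn shift| [-8.5  0.5 99.3]
```

Request:
{"fn": "move_arm", "kwargs": {"rows": [{"tx": -0.0085, "ty": 0.0005, "tz": 0.01, "ax": 0, "ay": -0.7, "az": 0, "jaw": 0}, {"tx": 0, "ty": 0, "tz": 0.03, "ax": 0, "ay": 0, "az": 0, "jaw": 0}, {"tx": 0, "ty": 0, "tz": 0.03, "ax": 0, "ay": 0, "az": 0, "jaw": 0}, {"tx": 0, "ty": 0, "tz": 0.015, "ax": 0, "ay": 0, "az": 0, "jaw": 0}, {"tx": 0, "ty": 0, "tz": 0, "ax": 0, "ay": 0, "az": 0, "jaw": 0}]}}

```text
time: 13.25
tool_pos: [0.5949, -0.2835, 0.1349]
tool_rot: [-0.003, 0.998, 0.061, 0.0]
contact_force: [-0.3, -0.2, -0.5]
gripper_width: 1.002
```

```bash
python3 g.py 0;python3 - <<'E'
from h import *
from plant import manip
f=manip.grab_frame("side");crop("side",f["color"],310,130,100,80,8,"s11.png")
E
```

```text
[ 0.6003 -0.2829  0.1256]
t 13.25 pos [ 0.5949 -0.2835  0.1349] F [-0.3 -0.2 -0.5] w 1.002 q [-0.56  0.21  1.61  0.01  1.33  0.89]
 shift(tool,mm) [5.4 0.2 9.3]  turn(deg) [-0.35 -0.03  0.07]  |after turn shift| [5.4 0.1 9.3]
```

View pics/s11.png

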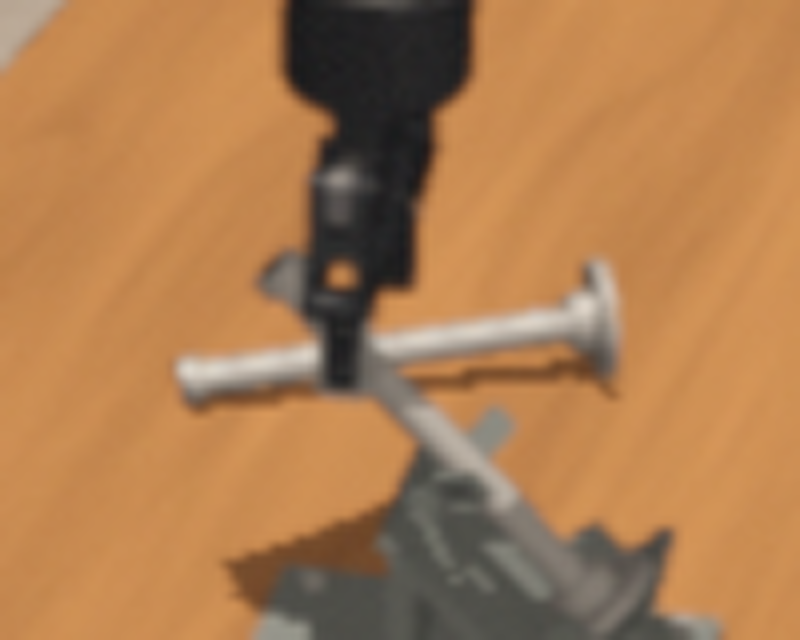

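The fingers straddle the upper tube, with the pad at about (352,173). A final shift, then close.

Request:
{"fn": "move_arm", "kwargs": {"rows": [{"tx": 0.005, "ty": 0, "tz": 0.009, "ax": -0.3, "ay": 0, "az": 0, "jaw": 0}, {"tx": 0, "ty": 0, "tz": 0, "ax": 0, "ay": 0, "az": 0, "jaw": 255}, {"tx": 0, "ty": 0, "tz": 0, "ax": 0, "ay": 0, "az": 0, "jaw": 255}, {"tx": 0, "ty": 0, "tz": 0, "ax": 0, "ay": 0, "az": 0, "jaw": 255}, {"tx": 0, "ty": 0, "tz": 0, "ax": 0, "ay": 0, "az": 0, "jaw": 255}, {"tx": 0, "ty": 0, "tz": 0, "ax": 0, "ay": 0, "az": 0, "jaw": 255}, {"tx": 0, "ty": 0, "tz": 0, "ax": 0, "ay": 0, "az": 0, "jaw": 255}]}}

```text
time: 14.0
tool_pos: [0.6033, -0.2832, 0.1343]
tool_rot: [0.001, 0.998, 0.061, 0.005]
contact_force: [-0.8, 0.3, -0.4]
gripper_width: 0.169
```

```bash
python3 g.py 0
```

```text
[ 0.6003 -0.2829  0.1256]
t 14.0 pos [ 0.6033 -0.2832  0.1343] F [-0.8  0.3 -0.4] w 0.169 q [-0.55  0.22  1.6   0.    1.32  0.89]
 shift(tool,mm) [-3.  -0.7  8.7]  turn(deg) [ 0.12 -0.57  0.04]  |after turn shift| [-3.  -0.6  8.7]
```

The tool recoiled 9 mm upward while closing, as it did on the bench. I'll reopen part way, lower and close again.

Request:
{"fn": "move_arm", "kwargs": {"rows": [{"tx": 0, "ty": 0, "tz": 0, "ax": 0, "ay": 0, "az": 0, "jaw": 80}, {"tx": 0, "ty": 0, "tz": 0, "ax": 0, "ay": 0, "az": 0, "jaw": 80}, {"tx": 0, "ty": 0, "tz": 0, "ax": 0, "ay": 0, "az": 0, "jaw": 80}, {"tx": -0.001, "ty": 0, "tz": 0.005, "ax": 0, "ay": -0.3, "az": 0, "jaw": 80}, {"tx": -0.001, "ty": 0.0, "tz": 0.003, "ax": 0, "ay": -0.2, "az": 0, "jaw": 80}, {"tx": 0, "ty": 0, "tz": 0.0, "ax": 0, "ay": 0, "az": 0, "jaw": 80}]}}

```text
time: 14.6
tool_pos: [0.6016, -0.2845, 0.1258]
tool_rot: [0.002, 0.998, 0.061, 0.001]
contact_force: [0.6, -0.3, -0.1]
gripper_width: 0.685
```

```bash
python3 g.py 0
```

```text
[ 0.6003 -0.2829  0.1256]
t 14.6 pos [ 0.6016 -0.2845  0.1258] F [ 0.6 -0.3 -0.1] w 0.685 q [-0.55  0.22  1.6  -0.    1.31  0.9 ]
 shift(tool,mm) [-1.2 -1.8  0.2]  turn(deg) [ 0.27 -0.1   0.04]  |after turn shift| [-1.2 -1.8  0.2]
```

Request:
{"fn": "move_arm", "kwargs": {"rows": [{"tx": 0, "ty": -0.001, "tz": 0, "ax": 0, "ay": 0, "az": 0, "jaw": 255}, {"tx": 0, "ty": 0, "tz": 0, "ax": 0, "ay": 0, "az": 0, "jaw": 255}, {"tx": 0, "ty": 0, "tz": 0, "ax": 0, "ay": 0, "az": 0, "jaw": 255}, {"tx": 0, "ty": 0, "tz": 0, "ax": 0, "ay": 0, "az": 0, "jaw": 255}, {"tx": 0, "ty": 0, "tz": 0, "ax": 0, "ay": 0, "az": 0, "jaw": 255}, {"tx": 0, "ty": 0, "tz": 0, "ax": 0, "ay": 0, "az": 0, "jaw": 255}]}}

```text
time: 15.2
tool_pos: [0.6013, -0.2831, 0.1254]
tool_rot: [0.002, 0.998, 0.061, 0.001]
contact_force: [0.1, 0.7, 0.2]
gripper_width: 0.173
```

```bash
python3 g.py 0
```

```text
[ 0.6003 -0.2829  0.1256]
t 15.2 pos [ 0.6013 -0.2831  0.1254] F [0.1 0.7 0.2] w 0.173 q [-0.55  0.22  1.61 -0.    1.31  0.9 ]
 shift(tool,mm) [-0.9 -0.4 -0.2]  turn(deg) [ 0.22 -0.06  0.04]  |after turn shift| [-0.9 -0.4 -0.2]
```

Request:
{"fn": "move_arm", "kwargs": {"rows": [{"tx": 0, "ty": 0, "tz": -0.01, "ax": 0, "ay": 0, "az": 0, "jaw": 255}, {"tx": 0, "ty": 0, "tz": -0.02, "ax": 0, "ay": 0, "az": 0, "jaw": 255}, {"tx": 0, "ty": 0, "tz": -0.03, "ax": 0, "ay": 0, "az": 0, "jaw": 255}, {"tx": 0, "ty": 0, "tz": -0.03, "ax": 0, "ay": 0, "az": 0, "jaw": 255}, {"tx": 0, "ty": 0, "tz": -0.03, "ax": 0, "ay": 0, "az": 0, "jaw": 255}, {"tx": 0, "ty": 0, "tz": -0.03, "ax": 0, "ay": 0, "az": 0, "jaw": 255}]}}

```text
time: 15.8
tool_pos: [0.5979, -0.2808, 0.2732]
tool_rot: [-0.002, 0.998, 0.061, -0.005]
contact_force: [0.3, -0.3, -1.7]
gripper_width: 0.168
```

```bash
python3 g.py 0;python3 - <<'E'
from h import *
from plant import manip
s=manip.state();R=quat(s["tool_rot"]).as_matrix();p=s["tool_pos"]
f=manip.grab_frame("side");crop("side",f["color"],310,60,130,110,6,"s12.png")
for k,v in(("foot",(-.1106,0,.0896)),("top",(.0318-.001,0,-.0518)),("tcp",(0,0,0))): print(k,((proj("side",p+R@np.array(v))-[310,60])*6).round(0))
E
```

```text
[ 0.6003 -0.2829  0.1256]
t 15.8 pos [ 0.5979 -0.2808  0.2732] F [ 0.3 -0.3 -1.7] w 0.168 q [-0.55  0.12  1.47 -0.    1.56  0.9 ]
 shift(tool,mm) [  3.5   3.1 147.6]  turn(deg) [-0.29  0.55  0.04]  |after turn shift| [  2.1   2.4 147.6]
foot [476. 638.]
top [214. 360.]
tcp [272. 460.]
```

View pics/s12.png

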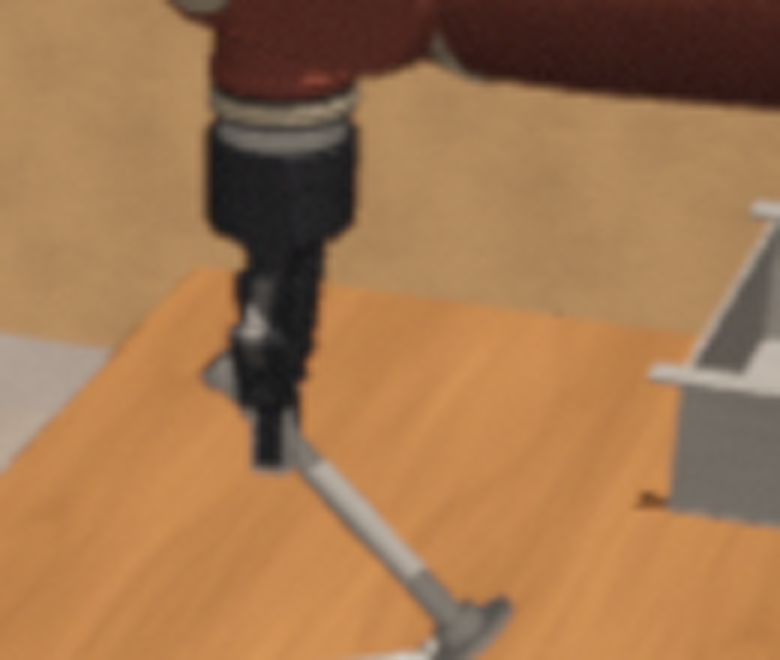

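```bash
cat > w.py <<'E'
from h import *
import sys
h=np.radians(20); WELL=np.array([.5255,.240,.036])
up=float(sys.argv[1])/1e3
FT=np.array([-.1106,0,.0896]) if len(sys.argv)<3 else np.array(eval(sys.argv[2]))
a,R=axisR(h,np.pi/2,-np.pi/4,-1)
pos=WELL-R@FT+np.array([0,0,up]); print(pos.round(4)); plan(pos,R)
E
python3 w.py 80
```

```text
[0.5395 0.2451 0.2576]
t 15.85 pos [ 0.6    -0.2821  0.2807] F [ 1.7 -0.8  3.6] w 0.173 q [-0.55  0.12  1.46 -0.    1.56  0.9 ]
 shift(tool,mm) [   4.2 -530.7   22.4]  turn(deg) [  5.17  44.91 -12.29]  |after turn shift| [  70.9 -516.1  103.6]
```

Request:
{"fn": "move_arm", "kwargs": {"rows": [{"tx": 0, "ty": -0.03, "tz": 0, "ax": 0, "ay": 0, "az": 0, "jaw": 255}, {"tx": 0, "ty": -0.044, "tz": 0, "ax": 0, "ay": 0, "az": 0, "jaw": 255}, {"tx": 0, "ty": -0.044, "tz": 0, "ax": 0, "ay": 0, "az": 0, "jaw": 255}, {"tx": 0, "ty": -0.044, "tz": 0, "ax": 0, "ay": 0, "az": 0, "jaw": 255}, {"tx": 0, "ty": -0.044, "tz": 0, "ax": 0, "ay": 0, "az": 0, "jaw": 255}, {"tx": 0, "ty": -0.044, "tz": 0, "ax": 0, "ay": 0, "az": 0, "jaw": 255}, {"tx": 0, "ty": -0.044, "tz": 0, "ax": 0, "ay": 0, "az": 0, "jaw": 255}, {"tx": 0, "ty": -0.044, "tz": 0, "ax": 0, "ay": 0, "az": 0, "jaw": 255}, {"tx": 0, "ty": -0.044, "tz": 0, "ax": 0, "ay": 0, "az": 0, "jaw": 255}, {"tx": 0, "ty": -0.044, "tz": 0, "ax": 0, "ay": 0, "az": 0, "jaw": 255}, {"tx": 0, "ty": -0.044, "tz": 0, "ax": 0, "ay": 0, "az": 0, "jaw": 255}, {"tx": 0, "ty": -0.03, "tz": 0, "ax": 0, "ay": 0, "az": 0, "jaw": 255}]}}

```text
time: 17.05
tool_pos: [0.5401, 0.2268, 0.2843]
tool_rot: [0.004, 0.998, 0.057, 0.008]
contact_force: [0.1, 0.0, -2.1]
gripper_width: 0.169
```

```bash
python3 w.py 80
```

```text
[0.5395 0.2451 0.2576]
t 17.05 pos [0.5401 0.2268 0.2843] F [ 0.1  0.  -2.1] w 0.169 q [ 0.28 -0.07  1.65 -0.01  1.55  1.73]
 shift(tool,mm) [  1.  -18.5  26.6]  turn(deg) [  5.93  43.92 -12.54]  |after turn shift| [-14.9 -17.4  22.9]
```

Request:
{"fn": "move_arm", "kwargs": {"rows": [{"tx": 0, "ty": 0, "tz": 0, "ax": 1, "ay": 7.3, "az": -2.1, "jaw": 255}, {"tx": 0, "ty": 0, "tz": 0, "ax": 1, "ay": 7.3, "az": -2.1, "jaw": 255}, {"tx": 0, "ty": 0, "tz": 0, "ax": 1, "ay": 7.3, "az": -2.1, "jaw": 255}, {"tx": 0, "ty": 0, "tz": 0, "ax": 1, "ay": 7.3, "az": -2.1, "jaw": 255}, {"tx": 0, "ty": 0, "tz": 0, "ax": 1, "ay": 7.3, "az": -2.1, "jaw": 255}, {"tx": 0, "ty": 0, "tz": 0, "ax": 1, "ay": 7.3, "az": -2.1, "jaw": 255}]}}

```text
time: 17.65
tool_pos: [0.5406, 0.2338, 0.2852]
tool_rot: [-0.071, 0.903, 0.169, 0.388]
contact_force: [-0.1, 0.1, -3.0]
gripper_width: 0.173
```

```bash
python3 w.py 80
```

```text
[0.5395 0.2451 0.2576]
t 17.65 pos [0.5406 0.2338 0.2852] F [-0.1  0.1 -3. ] w 0.173 q [ 0.24 -0.56  2.17  0.14  0.73  1.37]
 shift(tool,mm) [-18.  -11.   21.2]  turn(deg) [-0.66 -1.45  0.96]  |after turn shift| [-17.6 -11.   21.5]
```

Request:
{"fn": "move_arm", "kwargs": {"rows": [{"tx": -0.009, "ty": -0.006, "tz": 0.009, "ax": -0.3, "ay": -0.7, "az": 0.5, "jaw": 255}, {"tx": -0.009, "ty": -0.006, "tz": 0.009, "ax": -0.3, "ay": -0.7, "az": 0.5, "jaw": 255}, {"tx": 0, "ty": 0, "tz": 0, "ax": 0, "ay": 0, "az": 0, "jaw": 255}, {"tx": 0, "ty": 0, "tz": 0, "ax": 0, "ay": 0, "az": 0, "jaw": 255}]}}

```text
time: 18.05
tool_pos: [0.5311, 0.243, 0.2522]
tool_rot: [-0.066, 0.911, 0.161, 0.374]
contact_force: [-0.6, -0.1, -1.5]
gripper_width: 0.171
```

```bash
python3 w.py 80; python3 - <<'E'
from h import *
from plant import manip
s=manip.state();R=quat(s["tool_rot"]).as_matrix();p=s["tool_pos"]
fs=manip.grab_frame("side");crop("side",fs["color"],250,190,110,150,5,"s13.png")
f=manip.grab_frame("top");crop("top",f["color"],150,200,120,120,5,"t13.png")
for k,v in(("foot",(-.1106,0,.0896)),("top",(.0318-.001,0,-.0518)),("tcp",(0,0,0))): 
  W=p+R@np.array(v);print(k,W.round(3),((proj("side",W)-[250,190])*5).round(0),((proj("top",W)-[150,200])*5).round(0))
E
```

```text
[0.5395 0.2451 0.2576]
t 18.05 pos [0.5311 0.243  0.2522] F [-0.6 -0.1 -1.5] w 0.171 q [ 0.28 -0.53  2.2   0.08  0.7   1.46]
 shift(tool,mm) [9.8 0.9 2.2]  turn(deg) [-0.02  0.41 -0.02]  |after turn shift| [9.8 0.9 2.3]
foot [0.516 0.238 0.111] [336. 481.] [287. 346.]
top [0.518 0.238 0.311] [327. 151.] [158. 290.]
tcp [0.531 0.243 0.252] [298. 254.] [190. 270.]
```

View pics/s13.png

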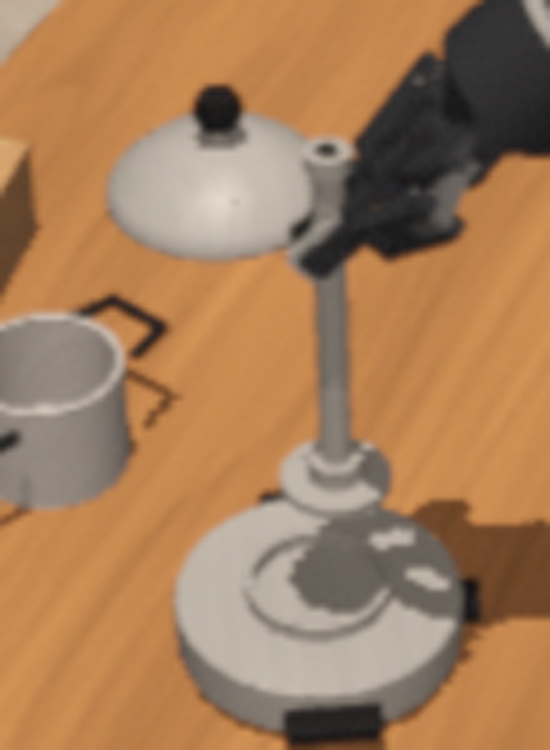

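View pics/t13.png

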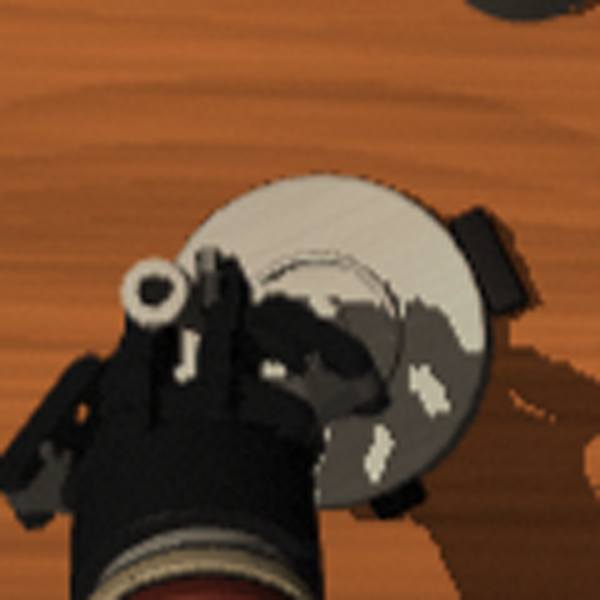

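Request:
{"fn": "move_arm", "kwargs": {"rows": [{"tx": 0.0095, "ty": 0.001, "tz": 0.002, "ax": 0, "ay": 0.4, "az": 0, "jaw": 255}, {"tx": -0.014, "ty": 0, "tz": 0.014, "ax": 0, "ay": 0, "az": 0, "jaw": 255}, {"tx": -0.014, "ty": 0, "tz": 0.014, "ax": 0, "ay": 0, "az": 0, "jaw": 255}, {"tx": -0.007, "ty": 0, "tz": 0.007, "ax": 0, "ay": 0, "az": 0, "jaw": 255}, {"tx": 0, "ty": 0, "tz": 0, "ax": 0, "ay": 0, "az": 0, "jaw": 255}, {"tx": 0, "ty": 0, "tz": 0, "ax": 0, "ay": 0, "az": 0, "jaw": 255}]}}

```text
time: 18.75
tool_pos: [0.5462, 0.2451, 0.217]
tool_rot: [-0.067, 0.907, 0.159, 0.383]
contact_force: [0.8, 0.2, -1.7]
gripper_width: 0.169
```

```bash
cat > v.py <<'E'
from h import *
from plant import manip
import sys
s=manip.state();R=quat(s["tool_rot"]).as_matrix();p=s["tool_pos"];n=sys.argv[1]
fs=manip.grab_frame("side");crop("side",fs["color"],270,230,90,115,7,f"s{n}.png")
f=manip.grab_frame("top");crop("top",f["color"],170,210,90,100,6,f"t{n}.png")
for k,v in(("foot",(-.1106,0,.0896)),("top",(.0318-.001,0,-.0518))): 
  W=p+R@np.array(v);print(k,W.round(4),((proj("side",W)-[270,230])*7).round(0),((proj("top",W)-[170,210])*6).round(0))
W=np.array([.5255,.24,.036]);print("well",((proj("side",W)-[270,230])*7).round(0),((proj("top",W)-[170,210])*6).round(0))
E
python3 w.py 30; python3 v.py 14
```

```text
[0.5395 0.2451 0.2076]
t 18.75 pos [0.5462 0.2451 0.217 ] F [ 0.8  0.2 -1.7] w 0.169 q [ 0.27 -0.46  2.22  0.1   0.59  1.44]
 shift(tool,mm) [-11.2  -2.2   2. ]  turn(deg) [ 0.11 -0.82 -0.05]  |after turn shift| [-11.2  -2.2   2.2]
foot [0.5341 0.2407 0.0752] [283. 461.] [240. 314.]
top [0.5314 0.2399 0.2752] [279.  14.] [ 99. 254.]
well [307. 544.] [263. 348.]
```

View pics/s14.png

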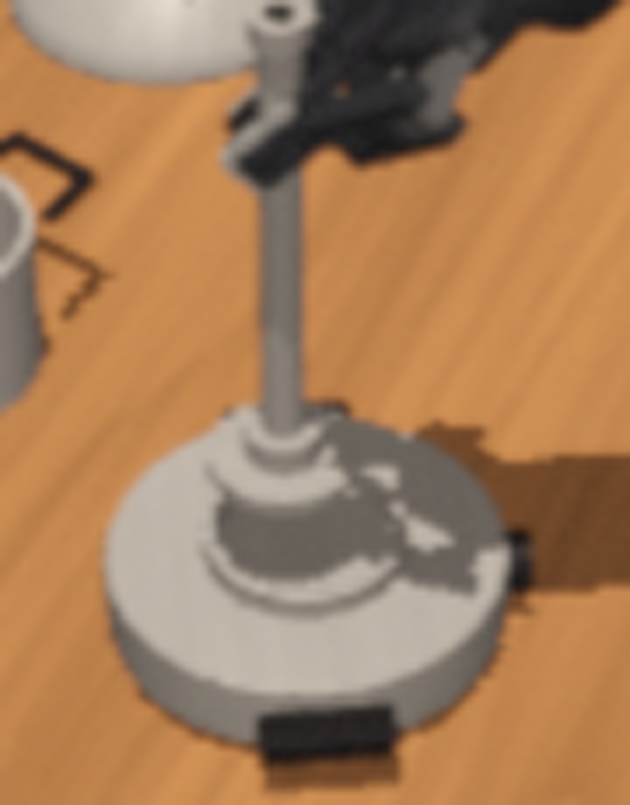

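View pics/t14.png

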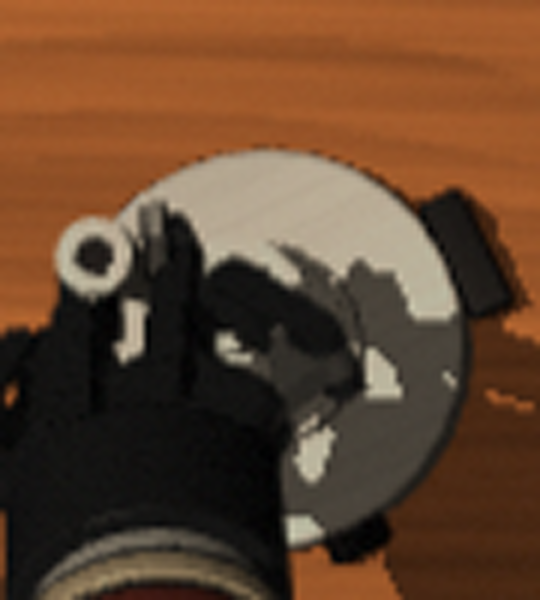

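```bash
python3 - <<'E'
from h import *
# drum top circle edge samples: top view crop T and side crop S (frame 0)
import itertools
def edges(n,c,z,r,rng):
    # radial max-gradient search around projected circle
    g=cv2.GaussianBlur(F[n]["color"].astype(np.float32),(0,0),0.8); out=[]
    for t in np.linspace(0,2*np.pi,73)[:-1]:
        rs=np.arange(-.012,.012,.0005)
        P=np.array([proj(n,[c[0]+(r+d)*np.cos(t),c[1]+(r+d)*np.sin(t),z]) for d in rs]).astype(np.float32)
        v=cv2.remap(g,P[:,0].reshape(1,-1),P[:,1].reshape(1,-1),cv2.INTER_LINEAR)[0]
        d=np.linalg.norm(np.gradient(v,axis=0),axis=1); k=d[2:-2].argmax()+2
        out.append((t,rs[k],d[k]))
    return np.array(out)
for n in("top","side"):
  for z,r in((.036,.075),(.046,.038)):
    c=np.array([.5255,.2405])
    for it in range(6):
        e=edges(n,c,z,r,.01); e=e[e[:,2]>np.percentile(e[:,2],20)]
        f=lambda q: q[0]*np.cos(e[:,0])+q[1]*np.sin(e[:,0])+q[2]-e[:,1]
        q=least_squares(f,[0,0,0],loss="soft_l1",f_scale=.001).x; c=c+q[:2]
    print(n,z,c.round(4),"dr",q[2].round(4),"res",np.median(abs(f(q))).round(4))
E
```

```text
top 0.036 [0.5266 0.2417] dr -0.0015 res 0.0003
top 0.046 [0.5253 0.2355] dr -0.0024 res 0.0008
side 0.036 [0.5266 0.2421] dr -0.0003 res 0.0006
side 0.046 [0.5242 0.2476] dr 0.0007 res 0.0013
```

```bash
sed -i 's/WELL=np.array(\[.5255,.240,.036\])/WELL=np.array([.5266,.2415,.036])/' w.py; sed -i 's/\[.5255,.24,.036\]/[.5266,.2415,.036]/' v.py; python3 w.py 25
```

```text
[0.5406 0.2466 0.2026]
t 18.85 pos [0.5461 0.2452 0.2173] F [-0.2  0.9 -1.6] w 0.167 q [ 0.27 -0.46  2.22  0.1   0.59  1.44]
 shift(tool,mm) [-13.9  -3.2   6.8]  turn(deg) [ 0.11 -0.84 -0.05]  |after turn shift| [-13.8  -3.2   7. ]
```

Request:
{"fn": "move_arm", "kwargs": {"rows": [{"tx": -0.007, "ty": -0.0016, "tz": 0.0035, "ax": 0, "ay": -0.4, "az": 0, "jaw": 255}, {"tx": -0.007, "ty": -0.0016, "tz": 0.0035, "ax": 0, "ay": -0.4, "az": 0, "jaw": 255}, {"tx": 0, "ty": 0, "tz": 0, "ax": 0, "ay": 0, "az": 0, "jaw": 255}, {"tx": 0, "ty": 0, "tz": 0, "ax": 0, "ay": 0, "az": 0, "jaw": 255}]}}

```text
time: 19.25
tool_pos: [0.5408, 0.247, 0.2036]
tool_rot: [-0.066, 0.909, 0.16, 0.378]
contact_force: [-0.3, 0.4, -2.0]
gripper_width: 0.168
```

```bash
python3 w.py 15
```

```text
[0.5406 0.2466 0.1926]
t 19.25 pos [0.5408 0.247  0.2036] F [-0.3  0.4 -2. ] w 0.168 q [ 0.28 -0.45  2.23  0.08  0.57  1.45]
 shift(tool,mm) [-8.1  0.3  7.5]  turn(deg) [ 0.11 -0.16 -0.03]  |after turn shift| [-8.1  0.4  7.5]
```

Request:
{"fn": "move_arm", "kwargs": {"rows": [{"tx": -0.004, "ty": 0, "tz": 0.004, "ax": 0, "ay": 0, "az": 0, "jaw": 255}, {"tx": -0.004, "ty": 0, "tz": 0.0035, "ax": 0, "ay": -0.1, "az": 0, "jaw": 255}, {"tx": 0, "ty": 0, "tz": 0, "ax": 0, "ay": 0, "az": 0, "jaw": 255}]}}

```text
time: 19.55
tool_pos: [0.5404, 0.247, 0.1919]
tool_rot: [-0.066, 0.91, 0.16, 0.378]
contact_force: [0.5, -0.1, -1.4]
gripper_width: 0.168
```

```bash
python3 w.py 0;python3 v.py 15
```

```text
[0.5406 0.2466 0.1776]
t 19.55 pos [0.5404 0.247  0.1919] F [ 0.5 -0.1 -1.4] w 0.168 q [ 0.28 -0.44  2.24  0.09  0.55  1.45]
 shift(tool,mm) [-10.1   0.4  10.1]  turn(deg) [ 0.1  -0.07 -0.02]  |after turn shift| [-10.1   0.4  10.1]
foot [0.5266 0.2418 0.0503] [302. 518.] [250. 341.]
top [0.5263 0.2419 0.2503] [292.  81.] [112. 281.]
well [303. 546.] [259. 345.]
```

View pics/s15.png

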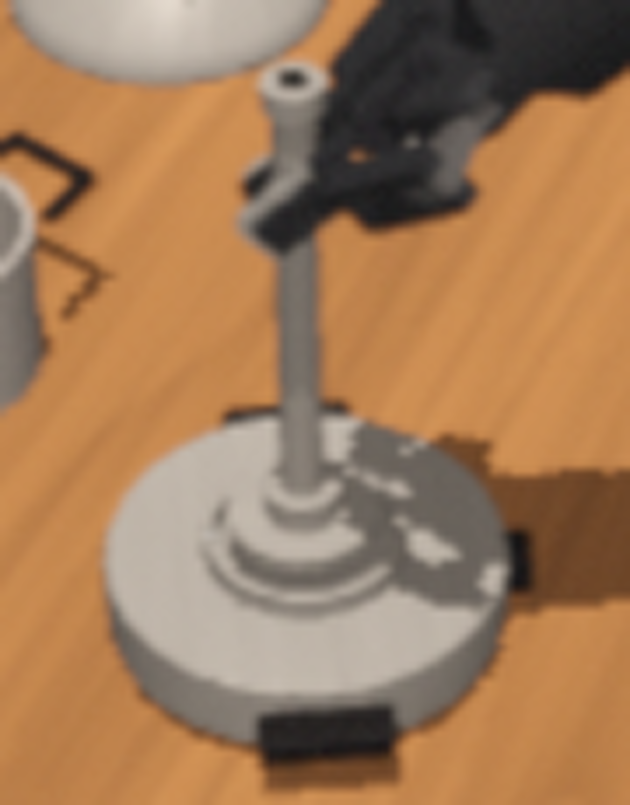

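View pics/t15.png

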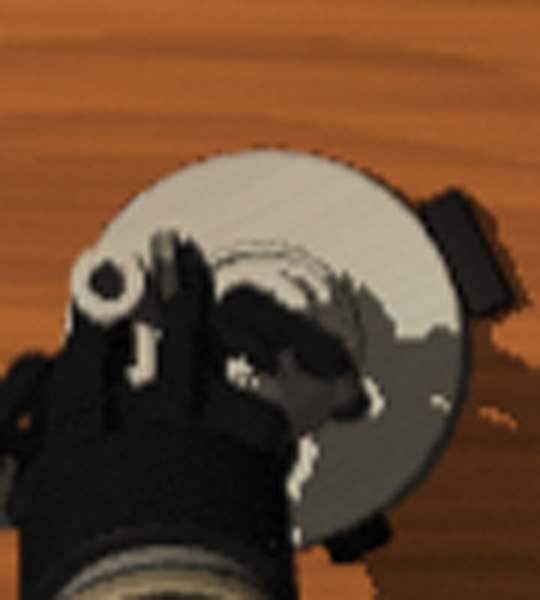

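The foot is at side (313,304), centred in the ring (rim spans crop x 203–405, foot 230–372) and about 14 mm above the floor. Lowering.

Request:
{"fn": "move_arm", "kwargs": {"rows": [{"tx": -0.004, "ty": 0, "tz": 0.004, "ax": 0, "ay": 0, "az": 0, "jaw": 255}, {"tx": -0.003, "ty": 0, "tz": 0.003, "ax": 0, "ay": 0, "az": 0, "jaw": 255}, {"tx": 0, "ty": 0, "tz": 0, "ax": 0, "ay": 0, "az": 0, "jaw": 255}]}}

```text
time: 19.95
tool_pos: [0.5411, 0.2471, 0.1827]
tool_rot: [-0.066, 0.909, 0.16, 0.379]
contact_force: [-0.1, 1.0, -1.4]
gripper_width: 0.168
```

```bash
python3 w.py 0
```

```text
[0.5406 0.2466 0.1776]
t 19.95 pos [0.5411 0.2471 0.1827] F [-0.1  1.  -1.4] w 0.168 q [ 0.28 -0.42  2.25  0.09  0.53  1.44]
 shift(tool,mm) [-4.1  0.3  3.1]  turn(deg) [ 0.12 -0.2  -0.02]  |after turn shift| [-4.1  0.3  3.1]
```

Request:
{"fn": "move_arm", "kwargs": {"rows": [{"tx": -0.002, "ty": 0, "tz": 0.0015, "ax": 0, "ay": -0.2, "az": 0, "jaw": 255}, {"tx": -0.001, "ty": 0, "tz": 0.001, "ax": 0, "ay": 0, "az": 0, "jaw": 255}, {"tx": 0, "ty": 0, "tz": 0, "ax": 0, "ay": 0, "az": 0, "jaw": 255}]}}

```text
time: 20.25
tool_pos: [0.5408, 0.247, 0.1783]
tool_rot: [-0.066, 0.91, 0.16, 0.377]
contact_force: [0.1, 0.3, -1.6]
gripper_width: 0.169
```

```bash
python3 w.py 0
```

```text
[0.5406 0.2466 0.1776]
t 20.25 pos [0.5408 0.247  0.1783] F [ 0.1  0.3 -1.6] w 0.169 q [ 0.28 -0.42  2.25  0.09  0.52  1.44]
 shift(tool,mm) [-0.8  0.3  0.3]  turn(deg) [ 0.12  0.03 -0.03]  |after turn shift| [-0.8  0.3  0.3]
```

Request:
{"fn": "move_arm", "kwargs": {"rows": [{"tx": -0.001, "ty": 0, "tz": 0.001, "ax": 0, "ay": 0, "az": 0, "jaw": 255}, {"tx": 0, "ty": 0, "tz": 0.0, "ax": 0, "ay": 0, "az": 0, "jaw": 255}]}}

```text
time: 20.45
tool_pos: [0.5408, 0.247, 0.1769]
tool_rot: [-0.066, 0.91, 0.16, 0.377]
contact_force: [0.4, 0.3, -2.2]
gripper_width: 0.173
```

```bash
python3 w.py 0
```

```text
[0.5406 0.2466 0.1776]
t 20.45 pos [0.5408 0.247  0.1769] F [ 0.4  0.3 -2.2] w 0.173 q [ 0.28 -0.41  2.25  0.09  0.52  1.44]
 shift(tool,mm) [ 0.2  0.3 -0.7]  turn(deg) [ 0.12  0.01 -0.02]  |after turn shift| [ 0.2  0.3 -0.7]
```

Request:
{"fn": "move_arm", "kwargs": {"rows": [{"tx": -0.001, "ty": 0, "tz": 0.001, "ax": 0, "ay": 0, "az": 0, "jaw": 255}, {"tx": -0.001, "ty": 0, "tz": 0.001, "ax": 0, "ay": 0, "az": 0, "jaw": 255}]}}

```text
time: 20.65
tool_pos: [0.5419, 0.2473, 0.176]
tool_rot: [-0.066, 0.909, 0.16, 0.379]
contact_force: [-1.7, 0.6, 4.7]
gripper_width: 0.169
```

```bash
python3 w.py 0
```

```text
[0.5406 0.2466 0.1776]
t 20.65 pos [0.5419 0.2473 0.176 ] F [-1.7  0.6  4.7] w 0.169 q [ 0.28 -0.41  2.25  0.09  0.51  1.44]
 shift(tool,mm) [ 0.   0.3 -2.1]  turn(deg) [ 0.12 -0.2  -0.03]  |after turn shift| [ 0.   0.3 -2.1]
```

```bash
python3 v.py 16;python3 w.py 0
```

```text
foot [0.5284 0.2423 0.0344] [298. 549.] [258. 340.]
top [0.5277 0.2423 0.2344] [289. 119.] [124. 282.]
well [303. 546.] [259. 345.]
[0.5406 0.2466 0.1776]
t 20.75 pos [0.5418 0.2473 0.176 ] F [-1.9 -0.3  3.2] w 0.171 q [ 0.28 -0.41  2.25  0.09  0.51  1.44]
 shift(tool,mm) [ 0.1  0.3 -2.1]  turn(deg) [ 0.12 -0.18 -0.02]  |after turn shift| [ 0.1  0.3 -2.1]
```

View pics/s16.png

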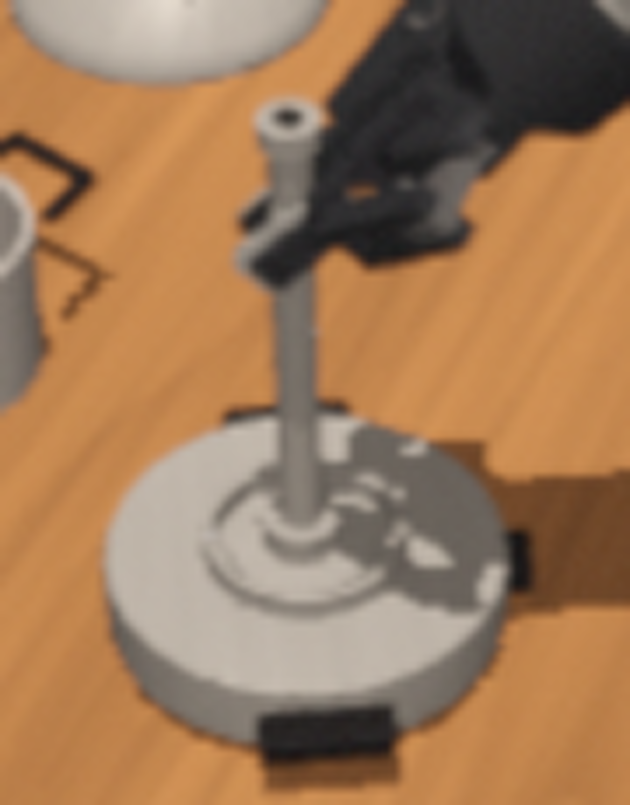

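View pics/t16.png

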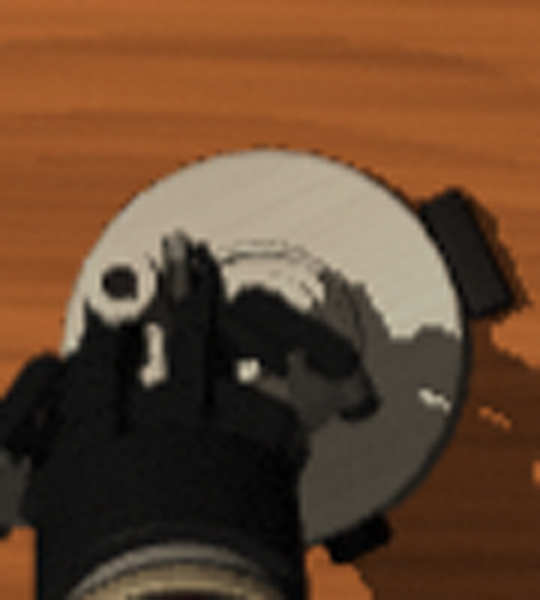

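The foot is inside the rim with its hub at (312,307), pressing about 5 N on the floor, and the stem is upright. Release, then retreat along -z.

Request:
{"fn": "move_arm", "kwargs": {"rows": [{"tx": 0, "ty": 0, "tz": 0, "ax": 0, "ay": 0, "az": 0, "jaw": 150}, {"tx": 0, "ty": 0, "tz": 0, "ax": 0, "ay": 0, "az": 0, "jaw": 100}, {"tx": 0, "ty": 0, "tz": 0, "ax": 0, "ay": 0, "az": 0, "jaw": 50}, {"tx": 0, "ty": 0, "tz": 0, "ax": 0, "ay": 0, "az": 0, "jaw": 0}, {"tx": 0, "ty": 0, "tz": 0, "ax": 0, "ay": 0, "az": 0, "jaw": 0}, {"tx": 0, "ty": 0, "tz": 0, "ax": 0, "ay": 0, "az": 0, "jaw": 0}, {"tx": 0, "ty": 0, "tz": 0, "ax": 0, "ay": 0, "az": 0, "jaw": 0}]}}

```text
time: 21.45
tool_pos: [0.5422, 0.2473, 0.1766]
tool_rot: [-0.066, 0.909, 0.16, 0.379]
contact_force: [-1.1, 0.9, -0.7]
gripper_width: 1.002
```

```bash
python3 v.py 17;python3 w.py 0
```

```text
foot [0.5289 0.2422 0.035 ] [296. 548.] [258. 339.]
top [0.528  0.2422 0.2349] [288. 117.] [124. 281.]
well [303. 546.] [259. 345.]
[0.5406 0.2466 0.1776]
t 21.55 pos [0.5422 0.2473 0.1766] F [-0.4 -0.1 -0.6] w 1.001 q [ 0.28 -0.41  2.25  0.09  0.51  1.44]
 shift(tool,mm) [-0.6  0.1 -2. ]  turn(deg) [ 0.14 -0.26 -0.01]  |after turn shift| [-0.6  0.1 -2. ]
```

View pics/s17.png

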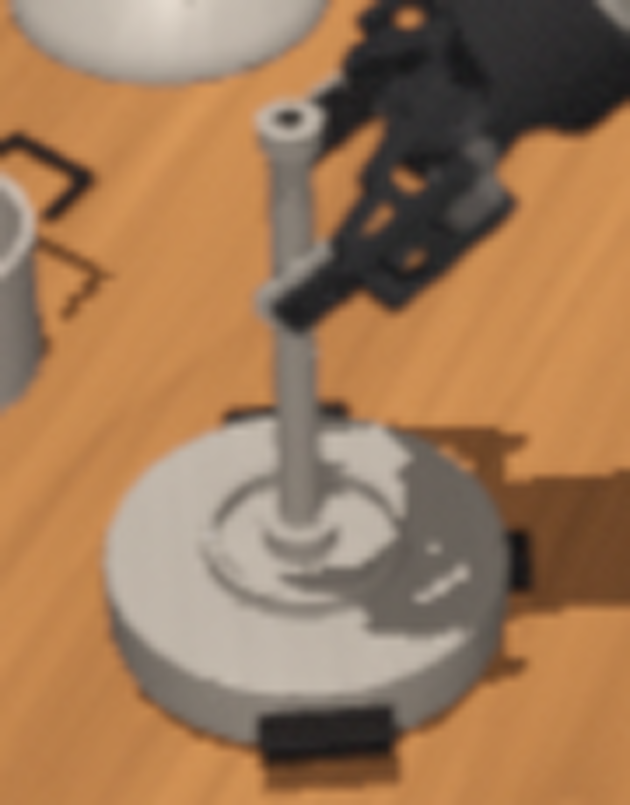

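View pics/t17.png

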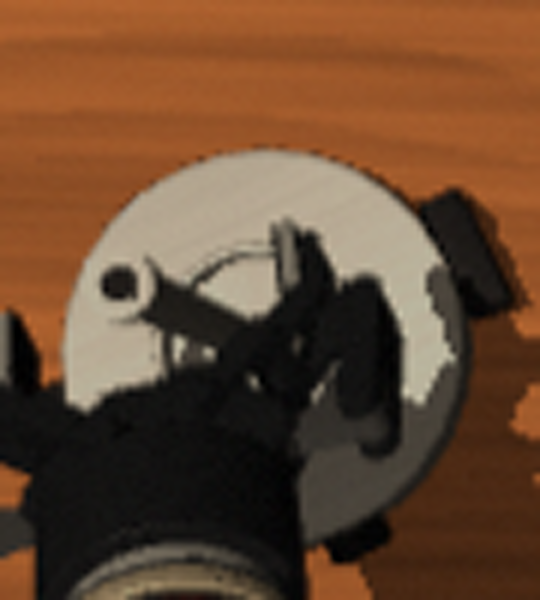

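Request:
{"fn": "move_arm", "kwargs": {"rows": [{"tx": 0, "ty": 0, "tz": -0.015, "ax": 0, "ay": 0, "az": 0, "jaw": 0}, {"tx": 0, "ty": 0, "tz": -0.02, "ax": 0, "ay": 0, "az": 0, "jaw": 0}, {"tx": 0, "ty": 0, "tz": -0.02, "ax": 0, "ay": 0, "az": 0, "jaw": 0}]}}

```text
time: 21.85
tool_pos: [0.5038, 0.2334, 0.2125]
tool_rot: [-0.065, 0.91, 0.16, 0.376]
contact_force: [0.1, -0.5, 0.3]
gripper_width: 0.999
```

```bash
python3 w.py 0
```

```text
[0.5406 0.2466 0.1776]
t 21.85 pos [0.5038 0.2334 0.2125] F [ 0.1 -0.5  0.3] w 0.999 q [ 0.27 -0.59  2.31  0.08  0.65  1.45]
 shift(tool,mm) [ 3.   0.1 52.3]  turn(deg) [ 0.13  0.16 -0.04]  |after turn shift| [ 2.9  0.2 52.3]
```

Request:
{"fn": "move_arm", "kwargs": {"rows": [{"tx": 0, "ty": 0, "tz": -0.02, "ax": 0, "ay": 0, "az": 0, "jaw": 0}, {"tx": 0, "ty": 0, "tz": -0.02, "ax": 0, "ay": 0, "az": 0, "jaw": 0}, {"tx": 0, "ty": 0, "tz": -0.02, "ax": 0, "ay": 0, "az": 0, "jaw": 0}, {"tx": 0, "ty": 0, "tz": 0, "ax": 0, "ay": 0, "az": 0, "jaw": 0}, {"tx": 0, "ty": 0, "tz": 0, "ax": 0, "ay": 0, "az": 0, "jaw": 0}]}}

```text
time: 22.35
tool_pos: [0.4625, 0.2185, 0.2596]
tool_rot: [-0.066, 0.909, 0.16, 0.378]
contact_force: [0.2, -0.5, 0.4]
gripper_width: 0.999
```

```bash
python3 v.py 18;python3 w.py 0; python3 - <<'E'
from plant import manip
import cv2
cv2.imwrite("pics/topf.png",manip.grab_frame("top")["color"][:,:,::-1])
E
```

```text
foot [0.449  0.2134 0.1179] [530. 382.] [280. 552.]
top [0.4483 0.2135 0.3179] [544. -84.] [137. 539.]
well [303. 546.] [259. 345.]
[0.5406 0.2466 0.1776]
t 22.45 pos [0.4626 0.2186 0.259 ] F [1.  0.1 0.9] w 0.998 q [ 0.26 -0.8   2.34  0.08  0.81  1.46]
 shift(tool,mm) [8.000e-01 1.000e-01 1.162e+02]  turn(deg) [ 0.15 -0.11 -0.02]  |after turn shift| [  1.    0.4 116.2]
```

View pics/s18.png

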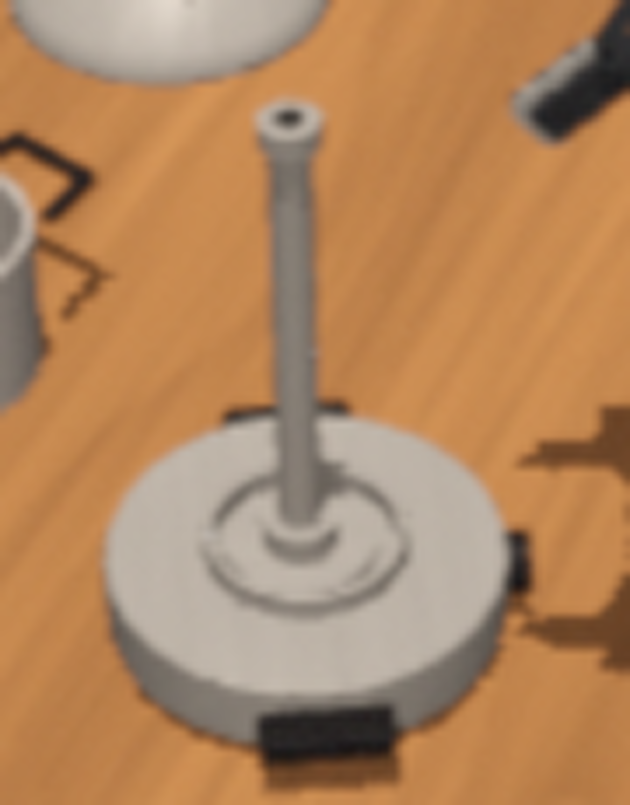

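View pics/topf.png

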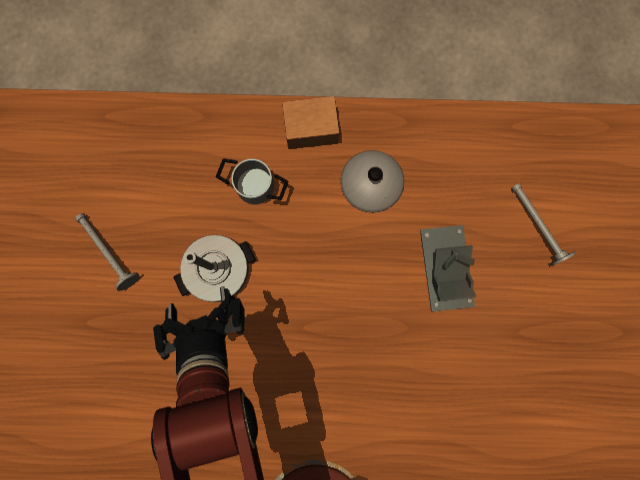

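The stem stands upright in the well, with its hub at side (313,306), inside the ring. The lid (372,181), pot (254,182) and other stems have not moved, and the gripper is clear. Handing in.

```bash
python3 - <<'E'
from plant import manip
print(manip.job_done()); print(manip.state()["time"])
E
```

```text
the job is handed in; nothing more can be done
None
the job is handed in; nothing more can be done
```

The pump stem now stands upright on its foot in the well on the heater base, released, and the job was handed in at about 22.5 s of the 61 s allowed. I took the stem nearest the robot (0.525 m from the base). I laid it in the cradle until it pushed back at about 13 N against the stop, and let go. Then I gripped it afresh about 155 mm from the foot, turned it upright, and lowered it until it touched the floor of the well.

**Final checks:** the last pictures show the foot inside the rim and the gripper clear. The lid, the pot and the other two stems are where they started.

**What went less than cleanly:**
- **Cradle approach:** on the first try a finger caught the cradle's V. The force reading was about 26 N, under the 40 N limit. I backed off, saw no slip of the stem in the grip, and came in again.
- **Grips:** the arm drifted about 9 mm upward as the jaws closed, both on the bench and in the cradle. I opened and closed again deeper each time.
- **Well position:** fits to the well's thin rim disagreed by up to 12 mm between the two cameras. I used the fit to the drum's edge instead, where the cameras agreed to under 1 mm.

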